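# Put the vice parallels and the vee block back in their storage blocks

### The arm

A 7-joint arm with a two-finger parallel gripper is mounted at the origin on a cart in front of the work surface, level with it; the furniture and walls round the work are solid. World frame = base frame: x ahead of the robot, y to its left, z up, the work surface at z = 0. Lengths are in m, angles in degrees, forces in N, time in s.
With the tool pointing down it reaches from about 0.375 to 0.925 m from the base axis. Payload 3.1 kg.
Tool frame: the origin (TCP) lies on the centre line of the jaws, within the pads' length; the fingertips stand 25 mm ahead of it and the grasp point (between the pads) lies 6 mm ahead of it; z points along the fingers, y is the line along which they close (so a half turn about z gives the same grasp; the last joint's range is limited). The gripper opens to 85 mm and grips with 20 to 120 N. Pads are 22 mm wide; open, the fingers measure 114 mm over their backs; the gripper's body (76 mm by 85 mm) begins 54 mm behind the grasp point. The pads swing forward as they close: fully open they stand 13 mm farther back than shut.
Start: joints at [70.944, 21.939, 2.515, 91.553, -1.026, 66.532, -2.859], TCP at [0.151, -0.632, 0.256] pointing down, gripper open.
Joint ranges: [-149.38, 149.38], [-23.57, 123.04], [-84.95, 90], [0, 143.3], [-89.99, 269.99], [3.08, 112.72], [-163.45, 163.45]. Speed limits (degrees/s): [159.86, 159.86, 180, 180, 180, 180, 180].

### API

Orientations are given as a 3x3 rotation matrix whose columns are the frame's x, y, z axes.
In Python, from rig import sensors, snapshot, camera_model, job gives the robot as it stands.
- The arm moves only by the tool move_arm, never from a script. Its argument "motion" is a list of rows, each a list of 5 numbers: the shift along the tool's x, y, z in units of 50 mm (1.0 is 50 mm), then the turn about the tool's z in units of 5 degrees (1.0 is 5 degrees), then the opening, from 0 (shut) to 1 (fully open). A call has 1 to 10 rows; each row shifts and turns the commanded pose from where the row before left it, along the tool's axes as they then stand; what a row does not reach is not made up. A row lasts 1/10 s, in which the tool goes at most 50 mm and 8.59 degrees, less where a joint would pass 70% of its speed; a pose out of reach is approached as far as the arm can. A call is refused whole if a number of a shift passes 1 or a number of a turn 1, either way. A call with a gripper value outside its range is refused whole. The fingers move at their own pace and stop on an object; "force" is the grip in N (left out, the last holds). Time passes only in rows, so rows that do not move let the fingers close. It gives the time, the measured TCP pose, the force, the opening and the grip force at its end, in the units of the state.
- sensors.sense(): the state, without advancing time (a new reading comes with each control period).
- snapshot(name): name is "scene" or "top" or "wrist"; returns (picture, depth): 480x640x3 uint8, blue, green, red; 480x640 float32, m along the optical axis (not along the pixel's ray), 0 where there is no reading.
- camera_model(name): a dict with "vfov" (degrees; the focal length in pixels is half the picture's height over the tangent of half this angle, whatever the lens; pixels are square), "cx", "cy" (the principal point, pixels), "k1" (the pictures are not rectified: a ray, as slopes to the right and down, at radius r is drawn at 1 + k1 r^2 times it, then the intrinsics apply), "world_to_cam" (4x4, takes a point from world to camera coordinates). Camera axes: x right, y up, looking along -z (the intrinsics and any distortion apply to the point x, -y, -z); pixel columns grow to the right and rows downward; lengths in m; the calibration is good to about 2 mm. A picture is of the moment at which its call begins: read the wrist's pose just before it. camera_model takes no time and is no camera call; for the wrist camera it gives the pose at the moment of the call.
- job.hand_in(): hands the job in; it is judged then, once.
The state is a dict: "time_s": time; "qpos": joint angles; "joint_vel": joint speeds; "joint_efforts": joint torques, N m; "tcp_pos": TCP position; "eef_rot": TCP orientation; "force": force on the tool from outside, world axes, zero at the start; "wrist_torque": the same for the moment, N m; "gripper_width": finger opening in m; "finger_force": force on a finger pad.
Only numpy, scipy, OpenCV 4.12 (cv2) and the standard library are available. Lean on these libraries where they do the work, as an engineer would, in place of code of your own. Each camera call takes 0.05 s, during which the arm holds its last target. There are 200 camera calls.

### The job

The set-up pieces from the vice lie mixed on the bench: put each back in the wooden storage block whose pocket is cut for it - the two wide parallels in the wide-parallel pocket, the two narrow parallels in the narrow pocket, and the vee block, vee up, in the vee-block pocket. Each matched pair is kept as a stack: one parallel flat on the pocket's floor and its mate flat on top, squared up so that the ground faces meet fully and their edges are flush. Leave the oil can and the mug where they stand.

Things in the scene. Friction and masses are not known exactly. Their poses are not given: they have to be found in the camera images.
- wide_1: Bright ground-steel parallel, one of the wide pair: 62 mm long, 40 mm wide, 14 mm thick, lying flat on the bench, with three lightening holes of 16 mm in a row through its face. Identical to wide_2, its matched mate. Origin: centre of the underside; x along the length, y across the width, z up. Take it from above across its width, at mid-length.
- wide_2: Bright ground-steel parallel, one of the wide pair: 62 mm long, 40 mm wide, 14 mm thick, lying flat on the bench, with three lightening holes of 16 mm in a row through its face. Identical to wide_1, its matched mate. Origin: centre of the underside; x along the length, y across the width, z up. Take it from above across its width, at mid-length.
- narrow_1: Bright ground-steel parallel, one of the narrow pair: 62 mm long, 20 mm wide, 14 mm thick, lying flat on the bench, with three lightening holes of 8 mm in a row through its face. Identical to narrow_2, its matched mate. Origin: centre of the underside; x along the length, y across the width, z up. Take it from above across its width, at mid-length.
- narrow_2: Bright ground-steel parallel, one of the narrow pair: 62 mm long, 20 mm wide, 14 mm thick, lying flat on the bench, with three lightening holes of 8 mm in a row through its face. Identical to narrow_1, its matched mate. Origin: centre of the underside; x along the length, y across the width, z up. Take it from above across its width, at mid-length.
- vee_block: Steel vee block: 48 mm long (its x), 30 mm wide (its y), 30 mm high, with a 90 degree vee 21 mm wide along the top and a clamp groove (7 to 12 mm up, 4 mm deep) along each side. It stands vee up. Origin: centre of the underside; z up. Take it from above across its 30 mm width, over the sides.
- wide_nest: Fixed pale wooden storage block for the wide pair: 8 mm board, 108 (x) by 84 mm (y), with 6 mm battens (14 mm in all) round a centred, grey-lined pocket 74 (x) by 52 mm (y), 6 mm bigger all round than they. Pocket floor 8 mm above the bench. The middle 38 mm of both long sides has no batten: fingers across y at mid-length go down to the floor. Origin: under its centre, on the bench.
- narrow_nest: Fixed pale wooden storage block for the narrow pair: 8 mm board, 108 (x) by 84 mm (y), with 6 mm battens (14 mm in all) round a centred, grey-lined pocket 74 (x) by 32 mm (y), 6 mm bigger all round than they. Pocket floor 8 mm above the bench. The middle 38 mm of both long sides has no batten: fingers across y at mid-length go down to the floor. Origin: under its centre, on the bench.
- vee_nest: Fixed pale wooden storage block for the vee block: 8 mm board, 108 (x) by 84 mm (y), with 6 mm battens (14 mm in all) round a centred, grey-lined pocket 60 (x) by 42 mm (y), 6 mm bigger all round than it. Pocket floor 8 mm above the bench. The middle 38 mm of both long sides has no batten: fingers across y at mid-length go down to the floor. Origin: under its centre, on the bench.
- oil_can: Bystander: green oil can 64 mm across, with a long thin spout, 152 mm high in all, at the back of the work. Origin: on the bench, 27 mm from the axis of the can, which stands at +27 mm along its y; the spout reaches towards -y. Leave it alone.
- mug: Bystander: pale enamel mug, 70 mm across and 72 mm high, with a handle, at the back of the work. Origin: on the bench under it; its centre is at about +12 mm along its y. Leave it alone.
Not all that is in view belongs to the job. Leave any pink look-alike of the narrow_2 alone. What is shaped like the vee_block but orange is not meant.

How it is judged:
By the outcome, as a careful person would: the job done as asked, in the order asked, and still so for the second after the job is handed in, with the robot touching nothing.
It also fails if it takes over 144 s, if anything falls off the work surface, if the arm or the gripper's body presses on something with over 40 N, if the wrist force passes 120 N, or if a joint passes its speed limit or range.

## Working session

There is one attempt and no reset: what is moved stays moved. The work goes in short steps, Python scripts to look and compute and a tool call to move; the robot and the scene stay as the last step left them, time stands still between calls to the robot, and variables do not carry over. Pictures are saved under pics/ and viewed, at most 14 in all, crops included, and the job is handed in when it is done.

Besides the shell and the picture viewer there is one more tool, called after "Request:" as name([rows], argument=value, ...), one row to a line, values as JSON. move_arm: Moves the arm, as the interface text tells. Its arguments: {"type":"object","properties":{"motion":{"type":"array"},"force":{"type":"number"}},"required":["motion"]}

```bash
ls; mkdir -p pics
python3 - <<'E'
from rig import sensors, snapshot, camera_model
import cv2,numpy as np
s=sensors.sense(); print({k:np.round(v,3).tolist() for k,v in s.items()})
for n in ("top","scene"):
    p,d=snapshot(n); cv2.imwrite(f"pics/{n}0.png",p); np.save(f"pics/{n}0.npy",d)
    m=camera_model(n); print(n,{k:np.round(v,4).tolist() for k,v in m.items()})
E
```

```text
pics
{'time_s': 0.0, 'qpos': [70.944, 21.991, 2.511, 91.652, -1.026, 66.531, -2.858], 'joint_vel': [0.059, -0.099, 0.134, -0.072, -0.039, -0.082, -0.041], 'joint_efforts': [0.0, -43.346, 1.025, -24.951, 0.011, 0.011, -0.0], 'tcp_pos': [0.151, -0.631, 0.255], 'eef_rot': [[0.973, 0.233, -0.001], [0.233, -0.973, 0.003], [-0.0, -0.003, -1.0]], 'force': [-0.086, 0.525, 0.406], 'wrist_torque': [0.014, 0.041, -0.029], 'finger_force': 0.0, 'gripper_width': 0.085}
top {'vfov': 56.6695, 'cx': 320.1199, 'cy': 239.2936, 'k1': -0.018, 'world_to_cam': [[-0.0008, -1.0, 0.0098, 0.1014], [0.9995, -0.0004, 0.0328, -0.4981], [-0.0328, 0.0098, 0.9994, -0.9925], [0.0, 0.0, 0.0, 1.0]]}
scene {'vfov': 51.394, 'cx': 325.0445, 'cy': 240.2667, 'k1': -0.1235, 'world_to_cam': [[-0.8776, -0.4794, -0.0046, 0.4874], [0.2644, -0.4922, 0.8294, -0.12], [-0.3999, 0.7266, 0.5587, -1.0333], [0.0, 0.0, 0.0, 1.0]]}
```

View pics/top0.png

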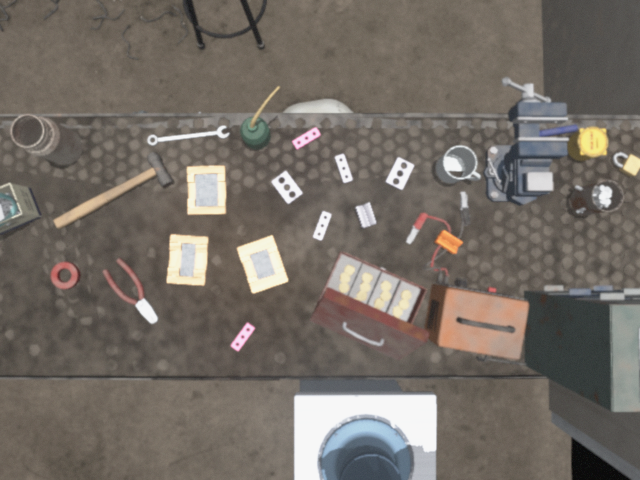

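View pics/scene0.png

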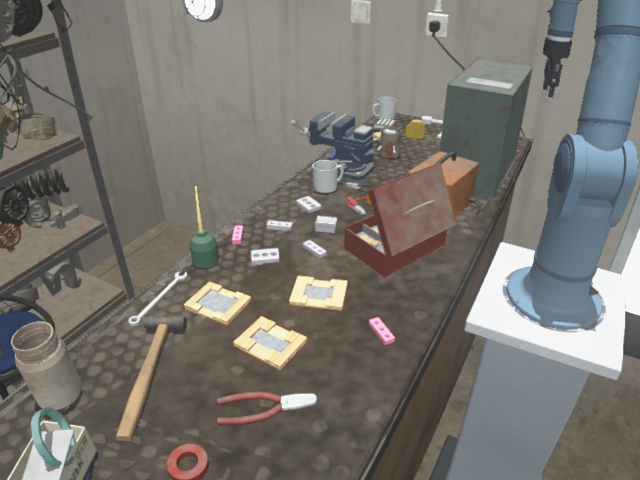

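```bash
cat > h.py <<'E'
import cv2,numpy as np
from rig import sensors,snapshot,camera_model
def rays(m,uv):
    f=240/np.tan(np.radians(m["vfov"]/2)); uv=np.atleast_2d(np.asarray(uv,float))
    K=np.array([[f,0,m["cx"]],[0,f,m["cy"]],[0,0,1]])
    s=cv2.undistortPoints(uv[:,None],K,np.array([m["k1"],0,0,0]))[:,0]
    return np.c_[s[:,0],-s[:,1],-np.ones(len(s))]
def world(m,uv,z):
    "pixels to world points at height z"
    T=np.linalg.inv(np.array(m["world_to_cam"])); d=rays(m,uv)@T[:3,:3].T
    return T[:3,3]+d*((z-T[2,3])/d[:,2])[:,None]
def pix(m,P):
    f=240/np.tan(np.radians(m["vfov"]/2)); W=np.array(m["world_to_cam"])
    c=np.atleast_2d(P)@W[:3,:3].T+W[:3,3]; x=c[:,0]/-c[:,2]; y=c[:,1]/c[:,2]
    k=1+m["k1"]*(x*x+y*y); return np.c_[m["cx"]+f*k*x,m["cy"]+f*k*y]
def rect(m,mask,z,i=0):
    "min-area rect of a mask's contour, in world at z: centre, (long,short), angle of long axis"
    cs,_=cv2.findContours(mask.astype(np.uint8),cv2.RETR_EXTERNAL,cv2.CHAIN_APPROX_NONE)
    c=max(cs,key=cv2.contourArea)[:,0]
    w=world(m,c,z)[:,:2]
    (cx,cy),(a,b),t=cv2.minAreaRect((w*1000).astype(np.float32))
    if a<b: a,b,t=b,a,t+90
    return np.r_[cx,cy,a,b,(t+90)%180-90]
E
python3 - <<'E'
from h import *
p=cv2.imread("pics/top0.png");m=camera_model("top");hsv=cv2.cvtColor(p,cv2.COLOR_BGR2HSV)
steel=(hsv[...,2]>150)&(hsv[...,1]<40)
n,l,st,c=cv2.connectedComponentsWithStats(cv2.morphologyEx(steel.astype(np.uint8),cv2.MORPH_CLOSE,np.ones((5,5))))
for i in range(1,n):
    if st[i,4]>80 and 100<c[i][1]<360 and 150<c[i][0]<480: print("steel",c[i].round(),st[i,4],rect(m,l==i,.014).round(1))
wood=((hsv[...,2]>150)&(hsv[...,1]>=40)&(abs(hsv[...,0].astype(int)-20)<8))
n,l,st,c=cv2.connectedComponentsWithStats(cv2.morphologyEx(wood.astype(np.uint8),cv2.MORPH_CLOSE,np.ones((3,3))))
for i in range(1,n):
    if st[i,4]>400:
        print("wood",c[i].round(),st[i,4],rect(m,l==i,.012).round(1))
w=camera_model("wrist");print(w); s=sensors.sense();print(s["tcp_pos"],s["eef_rot"])
T=np.linalg.inv(np.array(w["world_to_cam"])); R=np.array(s["eef_rot"]); print("cam in tool",R.T@(T[:3,3]-s["tcp_pos"]),(R.T@T[:3,:3]).round(3))
cv2.imwrite("pics/c1.png",cv2.resize(p[110:310,150:420],None,fx=2.9,fy=2.9,interpolation=cv2.INTER_CUBIC))
E
```

```text
steel [316. 115.] 1031 [780.4 113.2 147.9  88.1 -58.7]
steel [187. 136.] 505 [732.9 399.9 183.2  29.9 -84.3]
steel [458. 164.] 609 [ 672.7 -216.8   82.4   77.8  -86.5]
steel [343. 168.] 312 [658.6  48.5  65.8  24.6  19.1]
steel [400. 173.] 569 [647.6 -77.8  65.1  44.3 -26.9]
steel [206. 190.] 1470 [6.106e+02 3.566e+02 1.037e+02 8.060e+01 6.000e-01]
steel [286. 187.] 574 [615.9 176.6  66.7  44.1  37.4]
steel [464. 200.] 111 [ 586.6 -222.4   40.5   15.3    2.9]
steel [366. 215.] 344 [553.   -1.4  51.1  34.1  18.2]
steel [322. 225.] 324 [529.5  97.1  66.5  24.9 -21.8]
steel [412. 235.] 112 [ 506.9 -104.3   38.9   15.2  -29. ]
steel [187. 258.] 1278 [453.1 398.5 100.3  83.4  -7.7]
steel [262. 264.] 1691 [442.7 230.2 105.6  81.7  19.2]
steel [374. 285.] 2213 [394.5 -18.7 195.6  88.4  65.9]
steel [362. 336.] 165 [285.1   8.6  98.4  19.2  65.2]
steel [242. 337.] 198 [282.3 274.   58.6  16.4 -36.9]
wood [593. 141.] 817 [ 722.5 -521.6   69.7   67.6   -1.4]
wood [206. 188.] 787 [6.100e+02 3.572e+02 1.109e+02 8.990e+01 4.000e-01]
wood [102. 198.] 1044 [595.7 581.1 263.1  24.4 -61.3]
wood [187. 260.] 998 [452.9 397.6 111.6  89.2  -3.8]
{'vfov': 59.60421885339121, 'cx': 320.69908560257716, 'cy': 239.9193662949171, 'k1': -0.09619674116578064, 'world_to_cam': array([[ 0.23429218, -0.9721614 , -0.00306419, -0.64885458],
       [ 0.92239067,  0.22329079, -0.31517722,  0.04180732],
       [ 0.30708733,  0.07101718,  0.94902789, -0.38123806],
       [ 0.        ,  0.        ,  0.        ,  1.        ]])}
[ 0.15100401 -0.63139798  0.25498478] [[ 9.72548112e-01  2.32700835e-01 -7.01044305e-04]
 [ 2.32701852e-01 -9.72545284e-01  2.34929871e-03]
 [-1.35113560e-04 -2.44794034e-03 -9.99996995e-01]]
cam in tool [ 0.08159821  0.00037521 -0.11802157] [[ 0.002  0.949  0.315]
 [ 1.    -0.002  0.   ]
 [ 0.001  0.315 -0.949]]
```

View pics/c1.png

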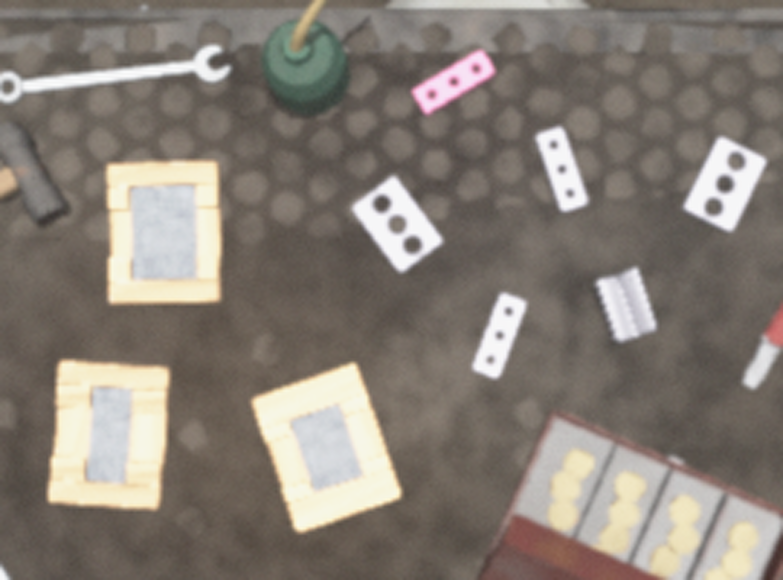

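Run:
```python
from h import *
d=np.load("pics/top0.npy");m=camera_model("top")
v,u=np.mgrid[0:480,0:640];uv=np.c_[u.ravel(),v.ravel()]
r=rays(m,uv)*d.ravel()[:,None];T=np.linalg.inv(np.array(m["world_to_cam"]))
P=(r@T[:3,:3].T+T[:3,3])
np.set_printoptions(linewidth=200)
# coarse max-height map, 8 cm cells, in cm
xs=np.arange(.1,.9,.08);ys=np.arange(.5,-.8,-.08)
print("y:",(ys*100-4).round().astype(int))
for x in xs[::-1]:
    print(int(x*100+4),[int(round(100*np.percentile(q,98))) if len(q:=P[(P[:,0]>x)&(P[:,0]<x+.08)&(P[:,1]<y)&(P[:,1]>y-.08)&(d.ravel()>0)][:,2])>5 else -9 for y in ys])
for a in [(287,187),(400,173),(344,168),(322,226),(366,215),(150,225)]:
    i=a[1]*640+a[0]; print(a,P[i-3:i+4,2].round(4))
```

```text
y: [ 46  38  30  22  14   6  -2 -10 -18 -26 -34 -42 -50 -58 -66 -74 -82]
85 [-9, -9, -9, -9, -9, -9, -9, -9, -9, -9, -9, -9, -9, -9, -9, -9, -9]
77 [0, 1, 6, 15, 1, 0, 0, 0, 0, 16, 16, 6, 5, 0, 0, -9, -9]
69 [3, 1, 6, 8, 2, 2, 0, 2, 7, 16, 16, 2, 5, 2, 2, -9, -9]
61 [3, 2, 2, 2, 2, 2, 1, 2, 7, 14, 16, 1, 9, 2, 0, -9, -9]
53 [1, 2, 2, 1, 2, 2, 3, 3, 3, 3, 8, 1, 8, 0, 0, -9, -9]
45 [2, 2, 2, 2, 1, 6, 6, 2, 3, 1, 1, 1, 0, 0, 0, -9, -9]
38 [2, 2, 1, 2, 15, 20, 20, 13, 14, 14, 30, 30, 18, 3, 0, -9, -9]
30 [1, 1, 2, 1, 10, 16, 20, 20, 17, 16, 30, 30, -9, -9, -9, -9, -9]
22 [1, 1, 1, 1, 1, 1, 9, 1, 1, 3, 30, 30, -9, -9, -9, -9, -9]
14 [-9, -9, -9, -9, 0, 0, 0, 0, 0, -9, -9, -9, -9, -9, -9, -9, -9]
(287, 187) [-0.0002  0.0027  0.0016 -0.0007 -0.0006 -0.0004  0.0011]
(400, 173) [ 0.0008  0.0008  0.0007  0.0011  0.0021 -0.003   0.0071]
(344, 168) [ 0.0158 -0.0007  0.0006  0.0037  0.0003  0.0166  0.0162]
(322, 226) [0.014  0.0131 0.0011 0.0031 0.0025 0.0116 0.0125]
(366, 215) [0.0253 0.0225 0.0201 0.0151 0.0238 0.0225 0.0288]
(150, 225) [0.0034 0.0028 0.0061 0.0058 0.0056 0.0048 0.0049]
```

Request:
move_arm([
  [0, 0, -0.54, -0.471, 1],
  [0, 0, -0.54, -0.471, 1],
  [0, 0, -0.54, -0.471, 1],
  [0, 0, -0.54, -0.471, 1],
  [0, 0, -0.54, -0.471, 1],
  [0, 0, -0.54, -0.471, 1],
  [0, 0, -0.54, -0.471, 1],
  [0, 0, -0.54, -0.471, 1],
  [0, 0, -0.54, -0.471, 1],
  [0, 0, -0.54, -0.471, 1],
])

```text
time_s: 1.1
tcp_pos: [0.1511, -0.6319, 0.5266]
eef_rot: [[0.798, 0.603, -0.0], [0.603, -0.798, 0.001], [0.001, -0.001, -1.0]]
force: [-0.2, 0.2, 0.1]
gripper_width: 0.0853
finger_force: 0.0
```

Request:
move_arm([
  [0.97, 0.034, 0, 0, 1],
  [0.97, 0.034, 0, 0, 1],
  [0.97, 0.034, 0, 0, 1],
  [0.97, 0.034, 0, 0, 1],
  [0.97, 0.034, 0, 0, 1],
  [0.97, 0.034, 0, 0, 1],
  [0.97, 0.034, 0, 0, 1],
  [0.97, 0.034, 0, 0, 1],
  [0.97, 0.034, 0, 0, 1],
  [0.97, 0.034, 0, 0, 1],
])

```text
time_s: 2.1
tcp_pos: [0.5499, -0.3526, 0.5256]
eef_rot: [[0.799, 0.602, -0.001], [0.602, -0.799, 0.0], [-0.001, -0.001, -1.0]]
force: [0.5, -0.9, 0.4]
gripper_width: 0.0849
finger_force: 0.0
```

Request:
move_arm([
  [0.616, -0.637, 0, 0, 1],
  [0.616, -0.637, 0, 0, 1],
  [0.616, -0.637, 0, 0, 1],
  [0.616, -0.637, 0, 0, 1],
  [0.616, -0.637, 0, 0, 1],
  [0.616, -0.637, 0, 0, 1],
  [0.616, -0.637, 0, 0, 1],
  [0.616, -0.637, 0, 0, 1],
])

```text
time_s: 2.9
tcp_pos: [0.5919, -0.0004, 0.5257]
eef_rot: [[0.799, 0.602, -0.001], [0.602, -0.799, -0.0], [-0.001, -0.0, -1.0]]
force: [0.3, -0.5, -1.0]
gripper_width: 0.0857
finger_force: 0.0
```

Request:
move_arm([
  [0.616, -0.637, 0.5, 0, 0.7],
  [0.616, -0.637, 0.5, 0, 0.7],
  [0.616, -0.637, 0.5, 0, 0.7],
  [0.616, -0.637, 0.5, 0, 0.7],
  [0, 0, 0.9, 0, 0.7],
  [0, 0, 0.9, 0, 0.7],
  [0, 0, 0.9, 0, 0.7],
  [0, 0, 0.9, 0, 0.7],
  [0, 0, 0.9, 0, 0.7],
  [0, 0, 0.8, 0, 0.7],
])

```text
time_s: 3.9
tcp_pos: [0.6123, 0.1701, 0.16]
eef_rot: [[0.799, 0.602, -0.002], [0.602, -0.799, -0.001], [-0.003, -0.001, -1.0]]
force: [-0.3, -0.8, -0.2]
gripper_width: 0.0596
finger_force: 0.0
```

```bash
cat >> h.py <<'E'
def yaw(R): return np.degrees(np.arctan2(R[1][0],R[0][0]))
def moves(s,x,y,z,a):
    "units to go to x,y,z mm, tool-x azimuth a (mod 180): turn first, then shifts along turned axes"
    t=(a-yaw(s["eef_rot"])+90)%180-90
    A=np.radians(yaw(s["eef_rot"])+t); d=np.array([x,y,z])/1000-s["tcp_pos"]
    return dict(turn=round(-t/5,3),x=round((np.cos(A)*d[0]+np.sin(A)*d[1])*20,3),y=round((np.sin(A)*d[0]-np.cos(A)*d[1])*20,3),z=round(-d[2]*20,3))
def look(name,est,z,lo=150,save=None,sat=45):
    "wrist/top picture: rect of bright grey blob nearest est (mm) at top-face height z"
    s=sensors.sense();m=camera_model(name);p,d=snapshot(name)
    if save: cv2.imwrite("pics/"+save,p)
    h=cv2.cvtColor(p,cv2.COLOR_BGR2HSV);k=(h[...,2]>lo)&(h[...,1]<sat)
    k=cv2.morphologyEx(k.astype(np.uint8),cv2.MORPH_OPEN,np.ones((3,3)))
    n,l,st,c=cv2.connectedComponentsWithStats(k)
    e=pix(m,np.r_[est,z*1000]/1000)[0]
    i=min((i for i in range(1,n) if st[i,4]>300),key=lambda i:np.hypot(*(c[i]-e)))
    return s,rect(m,l==i,z),c[i],st[i,4]
E
python3 - <<'E'
from h import *
s,r,c,a=look("wrist",(616,177),.014,save="w1.png");print(s["tcp_pos"],r.round(1),c,a);print(moves(s,r[0],r[1],29,r[4]))
E
```

```text
[0.61232695 0.17012406 0.15996783] [633.2 184.9  35.8  27.4 -52.9] [330.78589635 187.06627018] 1177
{'turn': np.float64(17.98), 'x': np.float64(0.017), 'y': np.float64(-0.511), 'z': np.float64(2.619)}
```

View pics/w1.png

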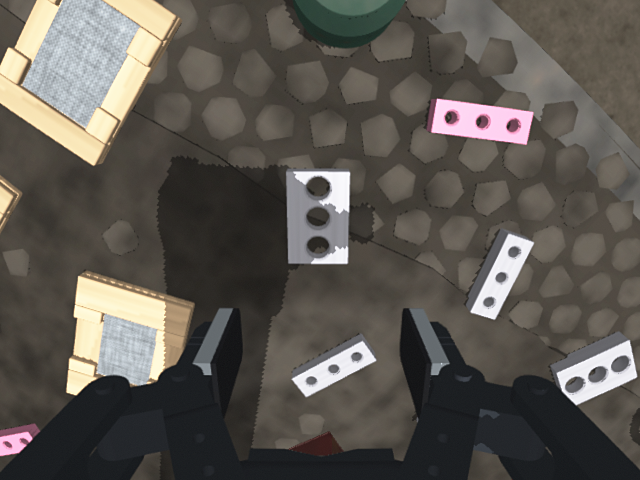

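Run:
```python
from h import *
p=cv2.imread("pics/w1.png");h=cv2.cvtColor(p,cv2.COLOR_BGR2HSV)
for u,v in [(296,180),(340,180),(296,255),(340,255),(318,200),(317,232),(280,200),(360,200),(340,266),(200,250),(400,250),(518,240),(480,300),(495,245),(345,345),(300,378),(210,30),(215,118)]: print(u,v,h[v,u])
```

```text
296 180 [124  12 145]
340 180 [120   3 251]
296 255 [124  14 150]
340 255 [128   4 247]
318 200 [120   9 145]
317 232 [124  12 154]
280 200 [23 34 30]
360 200 [19 42 66]
340 266 [20 43 71]
200 250 [17 40 45]
400 250 [19 51 70]
518 240 [120   4 244]
480 300 [120   4 244]
495 245 [120  11  94]
345 345 [120  10 107]
300 378 [120   4 243]
210 30 [19 46 78]
215 118 [ 17  41 112]
```

```bash
sed -i 's/lo=150,save=None,sat=45/lo=125,save=None,sat=24/' h.py
python3 - <<'E'
from h import *
s,r,c,a=look("wrist",(616,177),.014);print(s["tcp_pos"],r.round(1),c,a);print(moves(s,r[0],r[1],29,r[4]))
E
```

```text
[0.60751335 0.1682949  0.15222514] [618.  176.3  62.8  40.2  36.6] [321.11899657 208.7733705 ] 4664
{'turn': np.float64(0.081), 'x': np.float64(0.264), 'y': np.float64(-0.003), 'z': np.float64(2.465)}
```

Request:
move_arm([
  [0, 0, 0, 0, 0.7],
  [0, 0, 0, 0, 0.7],
  [0, 0, 0, 0, 0.7],
])

```text
time_s: 4.3
tcp_pos: [0.6157, 0.1717, 0.1665]
eef_rot: [[0.799, 0.602, 0.006], [0.602, -0.799, 0.002], [0.006, 0.002, -1.0]]
force: [-1.0, 0.4, 2.1]
gripper_width: 0.0596
finger_force: 0.0
```

Run:
```python
from h import *
for i in range(2):
    s,r,c,a=look("wrist",(616,177),.014);print(s["time_s"],s["tcp_pos"],r.round(1),c,a);print(moves(s,r[0],r[1],29,r[4]))
```

```text
4.3 [0.61565414 0.17174416 0.16646734] [617.7 175.9  62.8  40.4  37. ] [316.46511062 221.17432531] 4113
{'turn': np.float64(0.006), 'x': np.float64(0.083), 'y': np.float64(-0.042), 'z': np.float64(2.749)}
4.35 [0.61536695 0.17162553 0.16611079] [618.  176.1  62.6  40.4  37.1] [316.4457919 220.1976716] 4123
{'turn': np.float64(-0.01), 'x': np.float64(0.097), 'y': np.float64(-0.04), 'z': np.float64(2.742)}
```

Request:
move_arm([
  [0.03, -0.014, 0.5, 0, 0.7],
  [0.03, -0.013, 0.5, 0, 0.7],
  [0.03, -0.013, 0.5, 0, 0.7],
  [0, 0, 0.3, 0, 0.7],
  [0, 0, 0.2, 0, 0.7],
  [0, 0, 0.1, 0, 0.7],
  [0, 0, 0, 0, 0.7],
  [0, 0, 0, 0, 0.7],
  [0, 0, 0, 0, 0.7],
  [0, 0, 0, 0, 0.7],
])

```text
time_s: 5.4
tcp_pos: [0.6166, 0.1754, 0.059]
eef_rot: [[0.799, 0.602, 0.002], [0.602, -0.799, 0.0], [0.002, 0.001, -1.0]]
force: [-0.0, -0.0, -0.6]
gripper_width: 0.0599
finger_force: 0.0
```

Run:
```python
from h import *
for i in range(2):
    s,r,c,a=look("wrist",(618,176),.014,save="w2.png");print(s["time_s"],s["tcp_pos"],r.round(1),c,a);print(moves(s,618,176,29,37))
```

```text
5.4 [0.61659767 0.17536989 0.05898456] [617.8 176.   62.4  40.4  36.9] [319.66412869 292.17865952] 9325
{'turn': np.float64(0.0), 'x': np.float64(0.03), 'y': np.float64(0.007), 'z': np.float64(0.6)}
5.45 [0.61639924 0.17528377 0.05876772] [617.7 175.9  62.3  40.4  36.9] [319.75664951 292.17760618] 9324
{'turn': np.float64(0.0), 'x': np.float64(0.034), 'y': np.float64(0.008), 'z': np.float64(0.595)}
```

Request:
move_arm([
  [0.03, 0, 0.2, 0, 0.7],
  [0, 0, 0.2, 0, 0.7],
  [0, 0, 0.15, 0, 0.7],
  [0, 0, 0.05, 0, 0.7],
  [0, 0, 0, 0, 0.7],
  [0, 0, 0, 0, 0.7],
], force=40)

```text
time_s: 6.1
tcp_pos: [0.6172, 0.1762, 0.0279]
eef_rot: [[0.799, 0.602, -0.0], [0.602, -0.799, 0.0], [0.0, -0.0, -1.0]]
force: [0.0, 0.1, -0.1]
gripper_width: 0.0598
finger_force: 0.0
```

Request:
move_arm([
  [0, 0, 0, 0, 0.3],
  [0, 0, 0, 0, 0.3],
  [0, 0, 0, 0, 0.3],
  [0, 0, 0, 0, 0.3],
  [0, 0, 0, 0, 0.3],
])

```text
time_s: 6.6
tcp_pos: [0.6177, 0.1764, 0.0288]
eef_rot: [[0.799, 0.602, 0.001], [0.602, -0.799, 0.001], [0.001, 0.0, -1.0]]
force: [0.2, 1.1, 4.1]
gripper_width: 0.0387
finger_force: 41.5
```

Request:
move_arm([
  [0, 0, -0.1, 0, 0.3],
  [0, 0, -0.2, 0, 0.3],
  [0, 0, -0.4, 0.9, 0.3],
  [0, 0, -0.5, 1, 0.3],
  [0, 0, -0.5, 1, 0.3],
  [0, 0, -0.5, 1, 0.3],
  [0, 0, -0.5, 1, 0.3],
  [0, 0, -0.3, 1, 0.3],
  [0, 0, -0.1, 1, 0.3],
  [0, 0, 0, 0.48, 0.3],
])

```text
time_s: 7.6
tcp_pos: [0.6173, 0.1761, 0.1846]
eef_rot: [[1.0, -0.0, 0.002], [-0.0, -1.0, 0.0], [0.002, -0.0, -1.0]]
force: [-0.1, 0.2, -2.5]
gripper_width: 0.0386
finger_force: 40.9
```

Request:
move_arm([
  [-0.1, -0.3, 0, 0, 0.3],
  [-0.2, -0.5, 0, 0, 0.3],
  [-0.3, -0.6, 0, 0, 0.3],
  [-0.3, -0.6, 0, 0, 0.3],
  [-0.3, -0.6, 0, 0, 0.3],
  [-0.3, -0.5, 0, 0, 0.3],
  [-0.2, -0.4, 0, 0, 0.3],
  [-0.1, -0.1, 0, 0, 0.3],
  [0, 0, 0, 0, 0.3],
  [0, 0, 0, 0, 0.3],
])

```text
time_s: 8.6
tcp_pos: [0.5274, 0.3542, 0.1826]
eef_rot: [[1.0, 0.001, 0.0], [0.001, -1.0, -0.002], [0.0, 0.002, -1.0]]
force: [0.8, -1.0, -3.0]
gripper_width: 0.0386
finger_force: 40.9
```

Run:
```python
from h import *
s=sensors.sense();p,d=snapshot("wrist");cv2.imwrite("pics/n1.png",p);print(s["tcp_pos"],yaw(s["eef_rot"]),s["finger_force"],s["force"])
h=cv2.cvtColor(p,cv2.COLOR_BGR2HSV)
np.save("pics/n1d.npy",d)
```

```text
[0.52739869 0.35417958 0.18257163] 0.04442654990582443 40.88670372962952 [ 0.79506295 -0.95631542 -3.00977475]
```

View pics/n1.png

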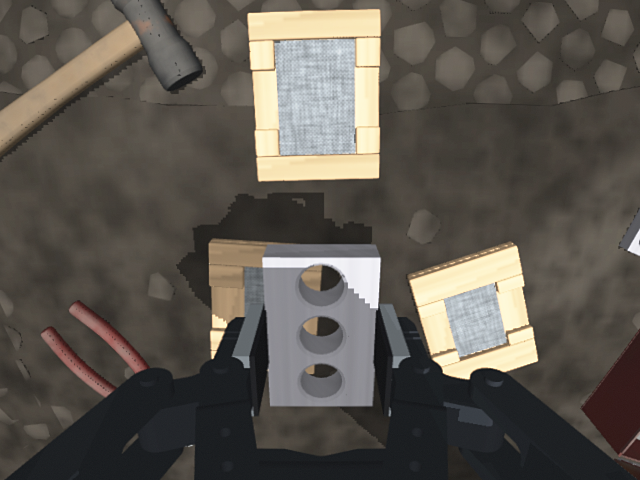

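```bash
cat >> h.py <<'E'
def nest(m,p,est,z=.014):
    h=cv2.cvtColor(p,cv2.COLOR_BGR2HSV).astype(int)
    k=((h[...,2]>120)&(h[...,1]>40)&(abs(h[...,0]-20)<7))|((abs(h[...,0]-108)<14)&(h[...,2]>110))
    k=cv2.morphologyEx(k.astype(np.uint8),cv2.MORPH_OPEN,np.ones((7,7)))
    n,l,st,c=cv2.connectedComponentsWithStats(k); e=pix(m,np.r_[est,z*1000]/1000)[0]
    i=min((i for i in range(1,n) if st[i,4]>2000),key=lambda i:np.hypot(*(c[i]-e)))
    return rect(m,l==i,z),c[i],st[i]
E
python3 - <<'E'
from h import *
p=cv2.imread("pics/n1.png");m=camera_model("wrist");s=sensors.sense()
h=cv2.cvtColor(p,cv2.COLOR_BGR2HSV);print(h[97,315],h[20,315],h[170,315],h[250,215],h[320,475])
r=nest(m,p,(611,357));print(r);print(s["tcp_pos"])
# pocket floor
k=(h[...,1]<45)&(abs(h[...,0].astype(int)-108)<15)&(h[...,2]>110);k[:, :240]=0;k[:,390:]=0;k[185:]=0
k=cv2.morphologyEx(k.astype(np.uint8),cv2.MORPH_OPEN,np.ones((5,5)))
print("pocket",rect(m,k,.008).round(1))
t=cv2.imread("pics/top0.png");mt=camera_model("top")
for e in [(611,357),(453,398),(443,230)]: print(nest(mt,t,e)[0].round(1))
E
```

```text
[104  16 176] [ 21  70 247] [ 22  67 249] [ 17  91 163] [104  18 186]
(array([612.42523193, 356.38262939, 108.30805206,  84.09923553,
         1.56548023]), array([314.68082137,  93.34449761]), array([  247,     9,   134,   172, 20064], dtype=int32))
[0.52804768 0.35352848 0.18263996]
pocket [612.4 356.6  73.9  51.5   1.6]
[ 40.5 -21.5 263.7 145.1  89.5]
[ 40.5 -21.5 263.7 145.1  89.5]
[ 40.5 -21.5 263.7 145.1  89.5]
```

Request:
move_arm([
  [0.2, -0.01, 0, -0.3, 0.3],
  [0.4, 0, 0.2, 0, 0.3],
  [0.5, 0, 0.4, 0, 0.3],
  [0.4, 0, 0.5, 0, 0.3],
  [0.19, 0, 0.5, 0, 0.3],
  [0, 0, 0.4, 0, 0.3],
  [0, 0, 0.3, 0, 0.3],
  [0, 0, 0.15, 0, 0.3],
  [0, 0, 0, 0, 0.3],
  [0, 0, 0, 0, 0.3],
])

```text
time_s: 9.65
tcp_pos: [0.6118, 0.3589, 0.0616]
eef_rot: [[1.0, 0.028, 0.001], [0.028, -1.0, 0.001], [0.001, -0.001, -1.0]]
force: [0.6, 0.1, -2.4]
gripper_width: 0.0388
finger_force: 40.9
```

Run:
```python
from h import *
s=sensors.sense();p,d=snapshot("wrist");cv2.imwrite("pics/n2.png",p);print(s["tcp_pos"],yaw(s["eef_rot"]),moves(s,612.4,356.5,37.5,1.6))
```

```text
[0.61178967 0.3588642  0.06158004] 1.6061506880920495 {'turn': np.float64(0.001), 'x': np.float64(0.011), 'y': np.float64(0.048), 'z': np.float64(0.482)}
```

Request:
move_arm([
  [0.01, 0.048, 0.1, 0, 0.3],
  [0, 0, 0.15, 0, 0.3],
  [0, 0, 0.1, 0, 0.3],
  [0, 0, 0.08, 0, 0.3],
  [0, 0, 0.05, 0, 0.3],
  [0, 0, 0, 0, 0.3],
  [0, 0, 0, 0, 0.3],
  [0, 0, 0, 0, 0.3],
])

```text
time_s: 10.5
tcp_pos: [0.6117, 0.3561, 0.0368]
eef_rot: [[1.0, 0.028, -0.0], [0.028, -1.0, -0.0], [-0.0, 0.0, -1.0]]
force: [-1.7, -1.8, 2.6]
gripper_width: 0.0388
finger_force: 41.3
```

Request:
move_arm([
  [0, 0, 0, 0, 0.6],
  [0, 0, 0, 0, 0.6],
  [0, 0, 0, 0, 0.6],
  [0, 0, -0.1, 0, 0.6],
  [0, 0, -0.3, 0, 0.6],
  [0, 0, -0.5, 0, 0.6],
  [0, 0, -0.5, 0, 0.6],
  [0, 0, -0.5, 0, 0.6],
  [0, 0, -0.4, 0, 0.6],
  [0, 0, -0.1, 0, 0.6],
])

```text
time_s: 11.5
tcp_pos: [0.6139, 0.3579, 0.1618]
eef_rot: [[1.0, 0.028, 0.007], [0.028, -1.0, 0.004], [0.007, -0.004, -1.0]]
force: [0.6, 0.2, -0.2]
gripper_width: 0.0513
finger_force: 0.0
```

Request:
move_arm([
  [-0.1, 0, -0.1, 0, 0.6],
  [-0.1, 0, -0.1, 0, 0.6],
  [-0.1, 0, -0.1, 0, 0.6],
  [-0.1, 0, -0.1, 0, 0.6],
  [0, 0, 0, 0, 0.6],
  [0, 0, 0, 0, 0.6],
  [0, 0, 0, 0, 0.6],
])

```text
time_s: 12.2
tcp_pos: [0.5919, 0.3552, 0.1761]
eef_rot: [[1.0, 0.028, -0.0], [0.028, -1.0, -0.0], [-0.0, 0.0, -1.0]]
force: [-0.4, 0.8, -0.1]
gripper_width: 0.0512
finger_force: 0.0
```

Run:
```python
from h import *
s,r,c,a=look("wrist",(612,356),.022,lo=135,sat=14,save="n3.png");print(s["tcp_pos"],r.round(1),c,a)
print("above wide_b", moves(s,647.6,-77.8,160,-27))
```

```text
[0.59190712 0.35522919 0.17610103] [612.4 355.8  61.7  40.7   1.7] [320.37304368 195.65638869] 4281
above wide_b {'turn': np.float64(5.718), 'x': np.float64(4.924), 'y': np.float64(7.211), 'z': np.float64(0.322)}
```

View pics/n3.png

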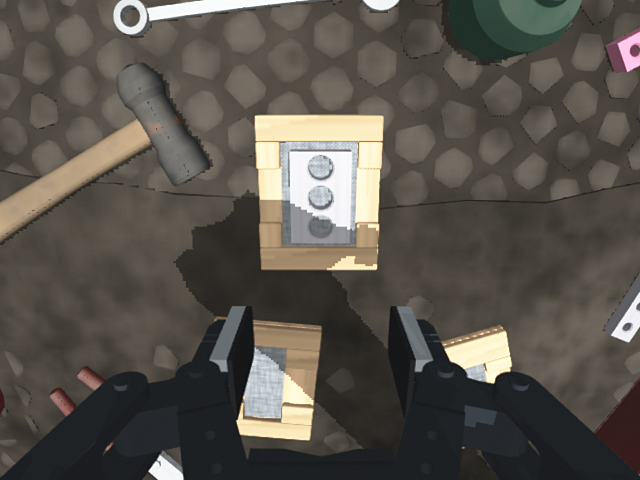

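Request:
move_arm([
  [0, 0, 0, 0.953, 0.7],
  [0, 0, 0, 0.953, 0.7],
  [0, 0, 0, 0.953, 0.7],
  [0, 0, 0, 0.953, 0.7],
  [0, 0, 0, 0.953, 0.7],
  [0, 0, 0, 0.953, 0.7],
  [0.3, 0.44, 0, 0, 0.7],
  [0.45, 0.66, 0, 0, 0.7],
  [0.45, 0.66, 0, 0, 0.7],
  [0.45, 0.66, 0, 0, 0.7],
])

```text
time_s: 13.25
tcp_pos: [0.6106, 0.2088, 0.1762]
eef_rot: [[0.891, -0.453, -0.0], [-0.453, -0.891, -0.0], [0.0, 0.0, -1.0]]
force: [-0.9, -0.6, 0.5]
gripper_width: 0.0599
finger_force: 0.0
```

Request:
move_arm([
  [0.45, 0.66, 0, 0, 0.7],
  [0.45, 0.66, 0, 0, 0.7],
  [0.45, 0.66, 0, 0, 0.7],
  [0.45, 0.66, 0, 0, 0.7],
  [0.45, 0.66, 0, 0, 0.7],
  [0.45, 0.66, 0.1, 0, 0.7],
  [0.3, 0.44, 0.3, 0, 0.7],
  [0.2, 0.28, 0.4, 0, 0.7],
  [0.07, 0.11, 0.3, 0, 0.7],
  [0, 0, 0.1, 0, 0.7],
])

```text
time_s: 14.25
tcp_pos: [0.6457, -0.0786, 0.1138]
eef_rot: [[0.89, -0.456, -0.005], [-0.456, -0.89, 0.0], [-0.004, 0.002, -1.0]]
force: [-0.5, 1.1, 1.0]
gripper_width: 0.0596
finger_force: 0.0
```

Request:
move_arm([
  [0, 0, 0, 0, 0.7],
  [0, 0, 0, 0, 0.7],
  [0, 0, 0, 0, 0.7],
])

```text
time_s: 14.55
tcp_pos: [0.6485, -0.0752, 0.1178]
eef_rot: [[0.892, -0.451, 0.002], [-0.451, -0.892, 0.001], [0.002, -0.002, -1.0]]
force: [0.2, 0.3, 0.1]
gripper_width: 0.0595
finger_force: 0.0
```

Run:
```python
from h import *
for i in range(2):
    s,r,c,a=look("wrist",(647.6,-77.8),.014,save="w3.png");print(s["tcp_pos"],r.round(1),c,a);print(moves(s,r[0],r[1],29,r[4]))
```

```text
[ 0.64845402 -0.07523958  0.11778886] [650.6 -78.6  64.9  41.1 -26.7] [324.84366176 244.61495022] 6729
{'turn': np.float64(-0.029), 'x': np.float64(0.068), 'y': np.float64(0.041), 'z': np.float64(1.776)}
[ 0.64840541 -0.07563228  0.11774565] [650.7 -78.6  64.9  41.2 -26.7] [324.07044342 244.63769835] 6743
{'turn': np.float64(-0.027), 'x': np.float64(0.069), 'y': np.float64(0.033), 'z': np.float64(1.775)}
```

Run:
```python
from h import *
for lo in (140,170,200):
    s,r,c,a=look("wrist",(648,-78),.014,lo=lo);print(lo,r.round(1),c,a,moves(s,r[0],r[1],29,r[4]))
p=cv2.imread("pics/w3.png");cv2.imwrite("pics/w3c.png",cv2.resize(p[160:330,230:420],None,fx=3,fy=3))
```

```text
140 [650.5 -78.6  64.3  41.1 -26.8] [323.27622432 244.66646068] 6473 {'turn': np.float64(-0.026), 'x': np.float64(0.064), 'y': np.float64(0.025), 'z': np.float64(1.773)}
170 [649.6 -78.1  62.1  40.8 -26.8] [322.41364829 246.27541557] 5715 {'turn': np.float64(-0.027), 'x': np.float64(0.043), 'y': np.float64(0.016), 'z': np.float64(1.77)}
200 [661.7 -84.2  40.6  35.1  63.2] [326.19106881 220.32284041] 2732 {'turn': np.float64(17.97), 'x': np.float64(0.01), 'y': np.float64(-0.312), 'z': np.float64(1.766)}
```

View pics/w3c.png

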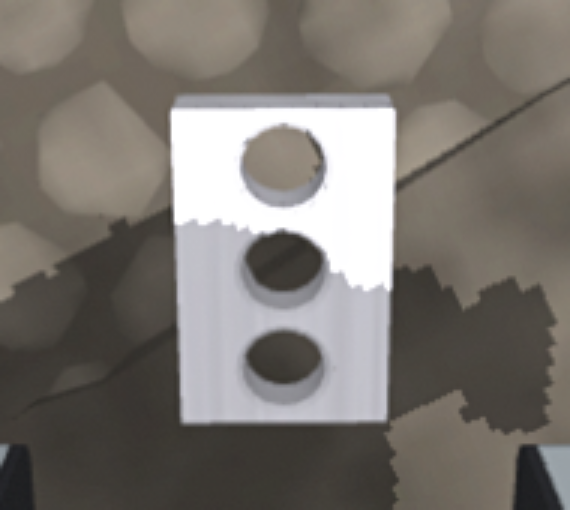

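Request:
move_arm([
  [0.043, 0.016, 0.3, -0.027, 0.7],
  [0, 0, 0.4, 0, 0.7],
  [0, 0, 0.4, 0, 0.7],
  [0, 0, 0.2, 0, 0.7],
  [0, 0, 0.1, 0, 0.7],
  [0, 0, 0, 0, 0.7],
  [0, 0, 0, 0, 0.7],
  [0, 0, 0, 0, 0.7],
])

```text
time_s: 15.6
tcp_pos: [0.6501, -0.0791, 0.0477]
eef_rot: [[0.892, -0.452, 0.002], [-0.452, -0.892, -0.0], [0.002, -0.001, -1.0]]
force: [-0.6, -0.5, -1.1]
gripper_width: 0.0596
finger_force: 0.0
```

Run:
```python
from h import *
s,r,c,a=look("wrist",(648,-78),.014,lo=145);print(s["tcp_pos"],r.round(1),c,a,moves(s,r[0],r[1],29,r[4]),moves(s,649.6,-78.1,29,-26.8))
```

```text
[ 0.65008275 -0.07906811  0.04771197] [651.2 -78.9  66.4  40.8 -26.5] [319.25182946 304.4825008 ] 12572 {'turn': np.float64(-0.066), 'x': np.float64(0.018), 'y': np.float64(-0.012), 'z': np.float64(0.374)} {'turn': np.float64(-0.01), 'x': np.float64(-0.017), 'y': np.float64(-0.013), 'z': np.float64(0.374)}
```

Request:
move_arm([
  [-0.015, -0.013, 0.15, 0, 0.7],
  [0, 0, 0.15, 0, 0.7],
  [0, 0, 0.07, 0, 0.7],
  [0, 0, 0, 0, 0.7],
  [0, 0, 0, 0, 0.7],
  [0, 0, 0, 0, 0.3],
  [0, 0, 0, 0, 0.3],
  [0, 0, 0, 0, 0.3],
  [0, 0, 0, 0, 0.3],
  [0, 0, 0, 0, 0.3],
])

```text
time_s: 16.65
tcp_pos: [0.6493, -0.078, 0.0285]
eef_rot: [[0.892, -0.452, 0.001], [-0.452, -0.892, 0.0], [0.001, -0.001, -1.0]]
force: [0.9, 0.2, 2.3]
gripper_width: 0.039
finger_force: 41.3
```

Run:
```python
from h import *
s=sensors.sense();print(s["tcp_pos"],s["gripper_width"],moves(s,612.4,355.8,180,1.7))
```

```text
[ 0.64925599 -0.07799987  0.02854836] 0.03898472251491219 {'turn': np.float64(-5.71), 'x': np.float64(-0.479), 'y': np.float64(-8.694), 'z': np.float64(-3.029)}
```

Request:
move_arm([
  [0, 0, -0.1, 0, 0.3],
  [0, 0, -0.3, 0, 0.3],
  [0, 0, -0.5, 0, 0.3],
  [0, 0, -0.5, -0.9, 0.3],
  [0, 0, -0.5, -0.9, 0.3],
  [0, 0, -0.5, -0.9, 0.3],
  [0, 0, -0.4, -0.9, 0.3],
  [0, 0, -0.2, -0.9, 0.3],
  [0, 0, -0.03, -0.9, 0.3],
  [0, 0, 0, -0.31, 0.3],
])

```text
time_s: 17.65
tcp_pos: [0.6485, -0.0784, 0.1808]
eef_rot: [[1.0, 0.031, 0.001], [0.031, -1.0, -0.0], [0.001, 0.0, -1.0]]
force: [-0.2, -0.2, -2.7]
gripper_width: 0.0387
finger_force: 40.9
```

Request:
move_arm([
  [-0.03, -0.4, 0, 0, 0.3],
  [-0.05, -0.7, 0, 0, 0.3],
  [-0.05, -0.9, 0, 0, 0.3],
  [-0.05, -0.9, 0, 0, 0.3],
  [-0.05, -0.9, 0, 0, 0.3],
  [-0.05, -0.9, 0, 0, 0.3],
  [-0.05, -0.9, 0, 0, 0.3],
  [-0.05, -0.9, 0, 0, 0.3],
  [-0.05, -0.9, 0, 0, 0.3],
  [-0.05, -0.7, 0, 0, 0.3],
])

```text
time_s: 18.65
tcp_pos: [0.6107, 0.3295, 0.1791]
eef_rot: [[0.999, 0.032, -0.002], [0.032, -1.0, 0.001], [-0.002, -0.001, -1.0]]
force: [0.6, 1.2, -3.3]
gripper_width: 0.0389
finger_force: 40.9
```

Request:
move_arm([
  [0, -0.4, 0, 0, 0.3],
  [0, -0.19, 0.3, 0, 0.3],
  [0, 0, 0.5, 0, 0.3],
  [0, 0, 0.5, 0, 0.3],
  [0, 0, 0.3, 0, 0.3],
  [0, 0, 0.1, 0, 0.3],
  [0, 0, 0, 0, 0.3],
  [0, 0, 0, 0, 0.3],
  [0, 0, 0, 0, 0.3],
])

```text
time_s: 19.55
tcp_pos: [0.613, 0.3562, 0.0965]
eef_rot: [[1.0, 0.029, 0.003], [0.029, -1.0, 0.002], [0.003, -0.002, -1.0]]
force: [-0.5, 0.0, -1.9]
gripper_width: 0.039
finger_force: 40.9
```

Run:
```python
from h import *
for i in range(2):
    s=sensors.sense();p,d=snapshot("wrist");print(s["tcp_pos"],yaw(s["eef_rot"]),moves(s,612.4,355.8,51,1.7))
cv2.imwrite("pics/n4.png",p[100:,160:480])
```

```text
[0.61297374 0.35615518 0.0964501 ] 1.6809704865655846 {'turn': np.float64(-0.004), 'x': np.float64(-0.012), 'y': np.float64(0.007), 'z': np.float64(0.909)}
[0.61278216 0.35623144 0.09638062] 1.6927159263828788 {'turn': np.float64(-0.001), 'x': np.float64(-0.008), 'y': np.float64(0.008), 'z': np.float64(0.908)}
```

View pics/n4.png

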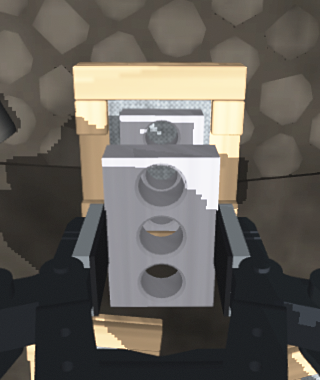

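Request:
move_arm([
  [-0.01, 0.008, 0.25, 0, 0.3],
  [0, 0, 0.3, 0, 0.3],
  [0, 0, 0.2, 0, 0.3],
  [0, 0, 0.1, 0, 0.3],
  [0, 0, 0, 0, 0.3],
  [0, 0, 0, 0, 0.3],
  [0, 0, 0, 0, 0.3],
])

```text
time_s: 20.35
tcp_pos: [0.6112, 0.3551, 0.0516]
eef_rot: [[1.0, 0.03, -0.0], [0.03, -1.0, 0.0], [-0.0, -0.0, -1.0]]
force: [0.2, -0.0, -3.0]
gripper_width: 0.039
finger_force: 40.9
```

Run:
```python
from h import *
s=sensors.sense();print(s["tcp_pos"],s["force"],moves(s,612.4,355.8,51,1.7))
```

```text
[0.61123656 0.35509944 0.05158513] [ 0.18723459 -0.01880087 -3.02570436] {'turn': np.float64(0.001), 'x': np.float64(0.024), 'y': np.float64(-0.013), 'z': np.float64(0.012)}
```

Request:
move_arm([
  [0.018, -0.01, 0.01, 0, 0.3],
  [0, 0, 0.02, 0, 0.3],
  [0, 0, 0, 0, 0.3],
  [0, 0, 0, 0, 0.3],
  [0, 0, 0, 0, 0.3],
  [0, 0, 0, 0, 0.3],
])

```text
time_s: 20.95
tcp_pos: [0.6122, 0.3557, 0.0506]
eef_rot: [[1.0, 0.03, 0.0], [0.03, -1.0, 0.0], [0.0, -0.0, -1.0]]
force: [0.3, 0.2, -2.1]
gripper_width: 0.0388
finger_force: 41.0
```

Request:
move_arm([
  [0, 0, 0, 0, 0.6],
  [0, 0, 0, 0, 0.6],
  [0, 0, 0, 0, 0.6],
  [0, 0, 0.1, 0, 0.6],
  [0, 0, 0.1, 0, 0.6],
  [0, 0, 0.05, 0, 0.6],
  [0, 0, 0, 0, 0.6],
  [0, 0, 0, 0, 0.6],
  [0, 0, 0, 0, 0.6],
  [0, 0, 0, 0, 0.6],
], force=20)

```text
time_s: 21.95
tcp_pos: [0.6123, 0.3558, 0.0383]
eef_rot: [[1.0, 0.03, 0.0], [0.03, -1.0, 0.0], [0.0, -0.0, -1.0]]
force: [-0.1, 0.5, -0.1]
gripper_width: 0.0513
finger_force: 0.0
```

Request:
move_arm([
  [0, 0, 0, 0, 0.4],
  [0, 0, 0, 0, 0.4],
  [0, 0, 0, 0, 0.4],
  [0, 0, 0, 0, 0.4],
  [0, 0, 0, 0, 0.4],
])

```text
time_s: 22.45
tcp_pos: [0.6123, 0.3564, 0.0384]
eef_rot: [[1.0, 0.03, 0.001], [0.03, -1.0, 0.001], [0.001, -0.001, -1.0]]
force: [0.1, 2.2, 0.2]
gripper_width: 0.0396
finger_force: 23.4
```

Request:
move_arm([
  [0, 0, 0, 0, 0.6],
  [0, 0, 0, 0, 0.6],
  [0, 0, 0, 0, 0.6],
  [0, 0, -0.1, 0, 0.6],
  [0, 0, -0.2, 0, 0.6],
  [0, 0, -0.3, 0, 0.6],
  [0, 0, -0.5, 0, 0.6],
  [0, 0, -0.5, 0, 0.6],
  [0, 0, -0.4, 0, 0.6],
  [0, 0, -0.2, 0, 0.6],
])

```text
time_s: 23.45
tcp_pos: [0.6138, 0.357, 0.1527]
eef_rot: [[1.0, 0.03, 0.005], [0.03, -1.0, 0.003], [0.006, -0.003, -1.0]]
force: [0.1, 0.3, 0.6]
gripper_width: 0.0511
finger_force: 0.0
```

Request:
move_arm([
  [-0.1, 0, -0.1, 0, 0.6],
  [-0.2, 0, -0.1, 0, 0.6],
  [-0.2, 0, -0.1, 0, 0.6],
  [-0.1, 0, -0.1, 0, 0.6],
  [0, 0, 0, 0, 0.6],
  [0, 0, 0, 0, 0.6],
  [0, 0, 0, 0, 0.6],
])

```text
time_s: 24.15
tcp_pos: [0.5824, 0.3543, 0.1676]
eef_rot: [[1.0, 0.029, -0.0], [0.029, -1.0, -0.0], [-0.0, 0.0, -1.0]]
force: [0.6, -0.7, -0.0]
gripper_width: 0.0512
finger_force: 0.0
```

Run:
```python
from h import *
s,r,c,a=look("wrist",(612,356),.036,lo=140,sat=14,save="n5.png");print(s["tcp_pos"],r.round(1),c,a)
p=cv2.imread("pics/n5.png");u,v=c.astype(int);cv2.imwrite("pics/n5c.png",cv2.resize(p[max(0,v-90):v+100,u-90:u+90],None,fx=3,fy=3))
```

```text
[0.5824222  0.35429875 0.16757425] [613.1 356.   61.5  41.1   1.8] [318.72900838 186.73972336] 5133
```

View pics/n5c.png

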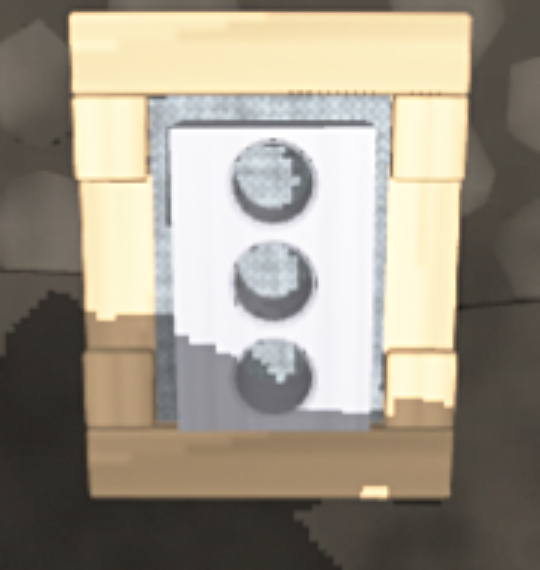

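Request:
move_arm([
  [0, 0, 0, -1, 0.5],
  [0, 0, 0, -1, 0.5],
  [0, 0, 0, -1, 0.5],
  [0, 0, 0, -1, 0.5],
  [0, 0, 0, -1, 0.5],
  [0, 0, 0, -1, 0.5],
  [0, 0, 0, -1, 0.5],
  [0, 0, 0, -1, 0.5],
  [0, 0, 0, -1, 0.5],
  [0, 0, 0, -1, 0.5],
])

```text
time_s: 25.2
tcp_pos: [0.5825, 0.3543, 0.1675]
eef_rot: [[0.618, 0.787, -0.0], [0.787, -0.618, -0.0], [-0.0, -0.0, -1.0]]
force: [-0.2, 0.1, -0.0]
gripper_width: 0.0427
finger_force: 0.0
```

Request:
move_arm([
  [0, 0, 0, -1, 0.5],
  [0, 0, 0, -1, 0.5],
  [0, 0, 0, -1, 0.5],
  [0, 0, 0, -1, 0.5],
  [0, 0, 0, -1, 0.5],
  [0, 0, 0, -1, 0.5],
  [0, 0, 0, -1, 0.5],
  [0, 0, 0, -1, 0.5],
  [0, 0, 0, -1, 0.5],
  [0, 0, 0, -1, 0.5],
])

```text
time_s: 26.2
tcp_pos: [0.5826, 0.3543, 0.1675]
eef_rot: [[-0.205, 0.979, -0.0], [0.979, 0.205, -0.0], [-0.0, -0.0, -1.0]]
force: [0.6, -0.8, -0.1]
gripper_width: 0.0424
finger_force: 0.0
```

Request:
move_arm([
  [0, 0, 0, -1, 0.5],
  [0, 0, 0, -1, 0.5],
  [0, 0, 0, -1, 0.5],
  [0, 0, 0, -1, 0.5],
  [0, 0, 0, -1, 0.5],
  [0, 0, 0, -1, 0.5],
  [0, 0, 0, -1, 0.5],
  [0, 0, 0, -1, 0.5],
  [0, 0, 0, -1, 0.5],
  [0, 0, 0, -1, 0.5],
])

```text
time_s: 27.2
tcp_pos: [0.5827, 0.3541, 0.1675]
eef_rot: [[-0.882, 0.472, -0.0], [0.472, 0.882, -0.0], [0.0, -0.0, -1.0]]
force: [-0.5, -0.2, -0.4]
gripper_width: 0.0427
finger_force: 0.0
```

Request:
move_arm([
  [0, 0, 0, -0.7, 0.5],
  [0, 0, 0, -0.56, 0.5],
  [-0.1, -0.5, 0, 0, 0.5],
  [-0.15, -0.8, 0, 0, 0.5],
  [-0.15, -0.8, 0, 0, 0.5],
  [-0.15, -0.8, 0, 0, 0.5],
  [-0.15, -0.8, 0, 0, 0.5],
  [-0.15, -0.8, 0, 0, 0.5],
  [-0.1, -0.5, 0, 0, 0.5],
  [0, -0.16, 0, 0, 0.5],
])

```text
time_s: 28.2
tcp_pos: [0.5298, 0.0927, 0.1672]
eef_rot: [[-0.924, 0.381, -0.001], [0.381, 0.924, -0.003], [0.0, -0.003, -1.0]]
force: [0.8, -0.2, -0.2]
gripper_width: 0.0427
finger_force: 0.0
```

Request:
move_arm([
  [0, 0, 0.3, 0, 0.5],
  [0, 0, 0.4, 0, 0.5],
  [0, 0, 0.2, 0, 0.5],
  [0, 0, 0.1, 0, 0.5],
  [0, 0, 0, 0, 0.5],
  [0, 0, 0, 0, 0.5],
  [0, 0, 0, 0, 0.5],
  [0, 0, 0, 0, 0.5],
])

```text
time_s: 29.0
tcp_pos: [0.5301, 0.098, 0.1187]
eef_rot: [[-0.927, 0.375, 0.001], [0.375, 0.927, 0.0], [-0.001, 0.001, -1.0]]
force: [-0.1, 0.3, -1.4]
gripper_width: 0.043
finger_force: 0.0
```

Run:
```python
from h import *
for lo in (140,170,200):
    s,r,c,a=look("wrist",(529.5,97),.014,lo=lo,save="w4.png");print(lo,s["tcp_pos"],yaw(s["eef_rot"]),r.round(1),c,a,moves(s,r[0],r[1],29,r[4]))
print(s["qpos"])
```

```text
140 [0.53013725 0.09797942 0.11870578] 158.00505607229184 [532.   97.2  62.2  20.3 -21.1] [319.8917456  253.11062246] 2956 {'turn': np.float64(-0.177), 'x': np.float64(-0.04), 'y': np.float64(-0.001), 'z': np.float64(1.794)}
170 [0.53004464 0.09782265 0.11859029] 157.99290841979752 [547.2  91.2  29.2  20.  -21.1] [319.48655681 283.87857762] 1153 {'turn': np.float64(-0.178), 'x': np.float64(-0.367), 'y': np.float64(0.001), 'z': np.float64(1.792)}
200 [0.52994699 0.09771227 0.11849109] 157.98757175414116 [547.3  91.2  28.5  19.7 -21.1] [319.6245283  284.31226415] 1060 {'turn': np.float64(-0.177), 'x': np.float64(-0.371), 'y': np.float64(0.004), 'z': np.float64(1.79)}
[ 32.76855364  32.56692041 -57.92597649 111.05947962  33.75212912
  55.23532166  26.55951296]
```

Request:
move_arm([
  [-0.038, 0, 0.3, -0.177, 0.5],
  [0, 0, 0.4, 0, 0.5],
  [0, 0, 0.4, 0, 0.5],
  [0, 0, 0.3, 0, 0.5],
  [0, 0, 0.2, 0, 0.5],
  [0, 0, 0.1, 0, 0.5],
  [0, 0, 0, 0, 0.5],
  [0, 0, 0, 0, 0.5],
  [0, 0, 0, 0, 0.5],
  [0, 0, 0, 0, 0.5],
], force=40)

```text
time_s: 30.15
tcp_pos: [0.5319, 0.0971, 0.0338]
eef_rot: [[-0.933, 0.36, 0.001], [0.36, 0.933, 0.0], [-0.001, 0.001, -1.0]]
force: [-0.1, -0.5, -0.0]
gripper_width: 0.0427
finger_force: 0.0
```

Run:
```python
from h import *
s,r,c,a=look("wrist",(531,97),.014,lo=140);print(s["tcp_pos"],r.round(1),c,a,moves(s,r[0],r[1],29,r[4]),moves(s,532,97.2,29,-21.1))
```

```text
[0.53194682 0.0971134  0.03375025] [531.8  97.2  62.4  20.4 -20.8] [319.67480738 320.96045937] 6879 {'turn': np.float64(-0.068), 'x': np.float64(0.002), 'y': np.float64(0.0), 'z': np.float64(0.095)} {'turn': np.float64(-0.004), 'x': np.float64(-0.0), 'y': np.float64(0.002), 'z': np.float64(0.095)}
```

Spot on. Lower, grip, lift.

Request:
move_arm([
  [0, 0, 0.07, -0.03, 0.5],
  [0, 0, 0.025, 0, 0.5],
  [0, 0, 0, 0, 0.5],
  [0, 0, 0, 0, 0.1],
  [0, 0, 0, 0, 0.1],
  [0, 0, 0, 0, 0.1],
  [0, 0, 0, 0, 0.1],
  [0, 0, 0, 0, 0.1],
  [0, 0, 0, 0, 0.1],
])

```text
time_s: 31.1
tcp_pos: [0.5315, 0.0972, 0.0284]
eef_rot: [[-0.934, 0.358, 0.0], [0.358, 0.934, 0.0], [-0.0, 0.0, -1.0]]
force: [-0.1, 0.5, 0.8]
gripper_width: 0.0185
finger_force: 40.8
```

Run:
```python
from h import *
s=sensors.sense();print(s["tcp_pos"],s["gripper_width"],s["finger_force"],moves(s,540,392,180,-4))
```

```text
[0.53151999 0.09717697 0.02841261] 0.018548525248447738 40.787184834480286 {'turn': np.float64(-3.392), 'x': np.float64(0.242), 'y': np.float64(5.894), 'z': np.float64(-3.032)}
```

Request:
move_arm([
  [0, 0, -0.1, 0, 0.1],
  [0, 0, -0.3, 0, 0.1],
  [0, 0, -0.5, 0, 0.1],
  [0, 0, -0.5, -0.7, 0.1],
  [0, 0, -0.5, -0.7, 0.1],
  [0, 0, -0.5, -0.7, 0.1],
  [0, 0, -0.4, -0.7, 0.1],
  [0, 0, -0.2, -0.6, 0.1],
  [0.04, 0.3, -0.03, 0, 0.1],
  [0.04, 0.6, 0, 0, 0.1],
])

```text
time_s: 32.1
tcp_pos: [0.5314, 0.139, 0.1806]
eef_rot: [[-0.997, 0.075, 0.001], [0.075, 0.997, -0.003], [-0.001, -0.003, -1.0]]
force: [0.2, -0.5, -2.2]
gripper_width: 0.0188
finger_force: 40.5
```

Request:
move_arm([
  [0.04, 0.8, 0, 0, 0.1],
  [0.04, 0.8, 0, 0, 0.1],
  [0.04, 0.8, 0, 0, 0.1],
  [0.04, 0.8, 0, 0, 0.1],
  [0, 0.8, 0, 0, 0.1],
  [0, 0.6, 0, 0, 0.1],
  [0, 0.3, 0, 0, 0.1],
  [0, 0.1, 0, 0, 0.1],
  [0, 0, 0, 0, 0.1],
  [0, 0, 0, 0, 0.1],
])

```text
time_s: 33.1
tcp_pos: [0.5403, 0.3904, 0.1797]
eef_rot: [[-0.998, 0.071, 0.0], [0.071, 0.997, -0.002], [-0.0, -0.002, -1.0]]
force: [-0.2, -1.3, -0.7]
gripper_width: 0.0186
finger_force: 40.5
```

```bash
cat > nst.py <<'E'
from h import *
import sys
def measure(est,save):
    s=sensors.sense();m=camera_model("wrist");p,d=snapshot("wrist");cv2.imwrite("pics/"+save,p)
    r,c,st=nest(m,p,est);h=cv2.cvtColor(p,cv2.COLOR_BGR2HSV).astype(int)
    k=(h[...,1]<45)&(abs(h[...,0]-108)<15)&(h[...,2]>100)
    x,y,w,hh=st[:4];b=np.zeros(k.shape,bool);b[y:y+hh,x:x+w]=1
    k=cv2.morphologyEx((k&b).astype(np.uint8),cv2.MORPH_OPEN,np.ones((5,5)))
    print(s["tcp_pos"],yaw(s["eef_rot"]),"nest",r.round(1),"pocket",rect(m,k,.008).round(1),c)
    return s
E
python3 - <<'E'
from nst import *
measure((453,398),"n6.png")
E
```

```text
[0.54030557 0.39037036 0.17969799] 175.94887058423924 nest [454.9 397.7 107.5  83.9  -3.9] pocket [455.  397.7  73.5  31.3  -3.9] [322.88263233  85.26712446]
```

View pics/n6.png

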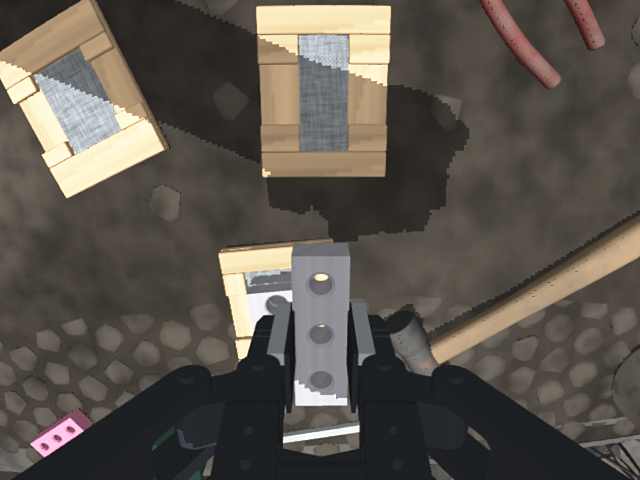

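Request:
move_arm([
  [0.2, 0.026, 0, -0.03, 0.1],
  [0.4, 0, 0.2, 0, 0.1],
  [0.5, 0, 0.4, 0, 0.1],
  [0.4, 0, 0.5, 0, 0.1],
  [0.21, 0, 0.5, 0, 0.1],
  [0, 0, 0.4, 0, 0.1],
  [0, 0, 0.3, 0, 0.1],
  [0, 0, 0.1, 0, 0.1],
  [0, 0, 0, 0, 0.1],
  [0, 0, 0, 0, 0.1],
])

```text
time_s: 34.15
tcp_pos: [0.4558, 0.3997, 0.0606]
eef_rot: [[-0.998, 0.068, 0.001], [0.068, 0.998, 0.002], [-0.001, 0.002, -1.0]]
force: [0.6, 0.4, -1.1]
gripper_width: 0.0187
finger_force: 40.5
```

Run:
```python
from h import *
for i in range(2):
    s=sensors.sense();snapshot("wrist");print(s["tcp_pos"],moves(s,455,397.7,36.8,-3.9))
```

```text
[0.45579909 0.39973572 0.06064068] {'turn': np.float64(0.001), 'x': np.float64(0.013), 'y': np.float64(-0.042), 'z': np.float64(0.477)}
[0.45568205 0.39993614 0.06090208] {'turn': np.float64(0.005), 'x': np.float64(0.011), 'y': np.float64(-0.046), 'z': np.float64(0.482)}
```

Request:
move_arm([
  [0.01, -0.045, 0.1, 0, 0.1],
  [0, 0, 0.15, 0, 0.1],
  [0, 0, 0.1, 0, 0.1],
  [0, 0, 0.08, 0, 0.1],
  [0, 0, 0.05, 0, 0.1],
  [0, 0, 0, 0, 0.1],
  [0, 0, 0, 0, 0.1],
  [0, 0, 0, 0, 0.1],
])

```text
time_s: 35.05
tcp_pos: [0.4536, 0.3966, 0.0364]
eef_rot: [[-0.998, 0.066, -0.0], [0.066, 0.998, -0.002], [0.0, -0.002, -1.0]]
force: [-2.4, -2.8, 4.8]
gripper_width: 0.0188
finger_force: 41.3
```

Request:
move_arm([
  [0, 0, 0, 0, 0.4],
  [0, 0, 0, 0, 0.4],
  [0, 0, 0, 0, 0.4],
  [0, 0, -0.1, 0, 0.4],
  [0, 0, -0.3, 0, 0.4],
  [0, 0, -0.5, 0, 0.4],
  [0, 0, -0.5, 0, 0.4],
  [0, 0, -0.5, 0, 0.4],
  [0, 0, -0.4, 0, 0.4],
  [0, 0, -0.1, 0, 0.4],
])

```text
time_s: 36.05
tcp_pos: [0.4549, 0.3988, 0.1595]
eef_rot: [[-0.998, 0.066, 0.004], [0.066, 0.998, 0.004], [-0.004, 0.004, -1.0]]
force: [0.2, 0.5, 0.0]
gripper_width: 0.0343
finger_force: 0.0
```

Request:
move_arm([
  [-0.1, 0, -0.1, 0, 0.5],
  [-0.2, 0, -0.1, 0, 0.5],
  [-0.2, 0, -0.1, 0, 0.5],
  [-0.1, 0, 0, 0, 0.5],
  [0, 0, 0, 0, 0.5],
  [0, 0, 0, 0, 0.5],
  [0, 0, 0, 0, 0.5],
])

```text
time_s: 36.75
tcp_pos: [0.483, 0.395, 0.1703]
eef_rot: [[-0.998, 0.066, -0.001], [0.066, 0.998, -0.0], [0.001, -0.0, -1.0]]
force: [-0.3, -0.8, 0.3]
gripper_width: 0.0426
finger_force: 0.0
```

Run:
```python
from h import *
s,r,c,a=look("wrist",(455,397),.022,lo=135,sat=14,save="n7.png");print(s["tcp_pos"],r.round(1),c,a)
print("to narrow_a", moves(s,658.6,48.5,115,19), s["qpos"])
```

```text
[0.48303077 0.39499172 0.1702515 ] [454.1 396.4  62.5  19.4  -3.1] [320.2151683 183.2275245] 2347
to narrow_a {'turn': np.float64(-4.553), 'x': np.float64(-1.064), 'y': np.float64(-7.695), 'z': np.float64(1.105)} [  1.37087705  38.69326762 -60.54217536  97.25815909  36.45059341
  66.23932194  16.88872288]
```

Request:
move_arm([
  [0, 0, 0, -0.911, 0.5],
  [0, 0, 0, -0.911, 0.5],
  [0, 0, 0, -0.911, 0.5],
  [0, 0, 0, -0.91, 0.5],
  [0, 0, 0, -0.91, 0.5],
  [-0.06, -0.4, 0, 0, 0.5],
  [-0.11, -0.8, 0, 0, 0.5],
  [-0.11, -0.8, 0, 0, 0.5],
  [-0.11, -0.8, 0, 0, 0.5],
  [-0.11, -0.8, 0, 0, 0.5],
])

```text
time_s: 37.8
tcp_pos: [0.5661, 0.2316, 0.1707]
eef_rot: [[-0.945, -0.326, 0.0], [-0.326, 0.945, -0.0], [0.0, -0.0, -1.0]]
force: [0.3, 0.4, 1.0]
gripper_width: 0.0428
finger_force: 0.0
```

Request:
move_arm([
  [-0.11, -0.8, 0, 0, 0.5],
  [-0.11, -0.8, 0, 0, 0.5],
  [-0.11, -0.8, 0, 0, 0.5],
  [-0.11, -0.8, 0.1, 0, 0.5],
  [-0.09, -0.6, 0.3, 0, 0.5],
  [-0.03, -0.25, 0.3, 0, 0.5],
  [0, -0.05, 0.3, 0, 0.5],
  [0, 0, 0.1, 0, 0.5],
  [0, 0, 0, 0, 0.5],
  [0, 0, 0, 0, 0.5],
])

```text
time_s: 38.8
tcp_pos: [0.6582, 0.0512, 0.1164]
eef_rot: [[-0.944, -0.329, 0.0], [-0.329, 0.944, 0.002], [-0.001, 0.001, -1.0]]
force: [-0.2, 0.5, 1.2]
gripper_width: 0.0425
finger_force: 0.0
```

Request:
move_arm([
  [0, 0, 0, 0, 0.5],
  [0, 0, 0, 0, 0.5],
])

```text
time_s: 39.0
tcp_pos: [0.6592, 0.0492, 0.1168]
eef_rot: [[-0.945, -0.326, 0.002], [-0.326, 0.945, 0.0], [-0.002, -0.0, -1.0]]
force: [-0.8, -0.1, 0.2]
gripper_width: 0.0428
finger_force: 0.0
```

Run:
```python
from h import *
for lo in (140,170):
    s,r,c,a=look("wrist",(658.6,48.5),.014,lo=lo,save="w5.png");print(lo,s["tcp_pos"],yaw(s["eef_rot"]),r.round(1),c,a,moves(s,r[0],r[1],28.5,r[4]))
```

```text
140 [0.65922589 0.04919446 0.11680431] -160.9628261525863 [660.3  48.4  65.2  21.1  19. ] [319.46956075 250.46879014] 3893 {'turn': np.float64(0.0), 'x': np.float64(-0.015), 'y': np.float64(-0.023), 'z': np.float64(1.766)}
170 [0.65924728 0.04877837 0.11661824] -160.99273959118358 [660.3  48.5  64.6  21.   19.1] [320.12110634 251.32062299] 3724 {'turn': np.float64(-0.017), 'x': np.float64(-0.019), 'y': np.float64(-0.012), 'z': np.float64(1.762)}
```

Run:
```python
from h import *
for lo in (190,215,235):
    s,r,c,a=look("wrist",(658.6,48.5),.014,lo=lo,save="w5.png");print(lo,s["tcp_pos"],r.round(1),c,a,moves(s,r[0],r[1],28.5,r[4]))
h=cv2.cvtColor(cv2.imread("pics/w5.png"),cv2.COLOR_BGR2HSV);print(h[190:235,320,2])
```

```text
190 [0.65921992 0.04842294 0.11642665] [660.9  48.7  62.8  20.5  19.1] [320.48995272 252.62174941] 3384 {'turn': np.float64(-0.017), 'x': np.float64(-0.034), 'y': np.float64(-0.006), 'z': np.float64(1.759)}
215 [0.6591958  0.04819691 0.11627861] [661.   48.6  62.2  20.4  19. ] [320.90250696 253.38037759] 3231 {'turn': np.float64(-0.012), 'x': np.float64(-0.037), 'y': np.float64(-0.005), 'z': np.float64(1.756)}
235 [0.65916016 0.04803832 0.11614514] [646.4  36.9  27.4   7.   18.3] [310.57260274 219.68219178] 365 {'turn': np.float64(0.127), 'x': np.float64(0.312), 'y': np.float64(-0.131), 'z': np.float64(1.753)}
[149 129 107 106  96  85  85 129 177 189 185 204 232 239 238 237 238 237
 237 238 238 239 230 197 131  82  81  84  84  80  80 126 170 184 186 186
 183 202 227 233 235 237 236 237 237]
```

Request:
move_arm([
  [-0.037, -0.005, 0.3, 0, 0.5],
  [0, 0, 0.4, 0, 0.5],
  [0, 0, 0.4, 0, 0.5],
  [0, 0, 0.3, 0, 0.5],
  [0, 0, 0.2, 0, 0.5],
  [0, 0, 0.06, 0, 0.5],
  [0, 0, 0, 0, 0.5],
  [0, 0, 0, 0, 0.5],
  [0, 0, 0, 0, 0.5],
  [0, 0, 0, 0, 0.5],
])

```text
time_s: 40.25
tcp_pos: [0.6615, 0.0485, 0.0337]
eef_rot: [[-0.946, -0.325, 0.002], [-0.325, 0.946, 0.0], [-0.002, -0.0, -1.0]]
force: [-0.2, 0.4, -0.9]
gripper_width: 0.0427
finger_force: 0.0
```

Run:
```python
from h import *
s,r,c,a=look("wrist",(661,48.6),.014,lo=205);print(s["tcp_pos"],r.round(1),c,a,moves(s,r[0],r[1],28.5,r[4]),moves(s,661,48.6,28.5,19))
```

```text
[0.66145141 0.04852034 0.03374135] [661.   48.6  62.8  20.4  18.7] [322.44349315 320.44263699] 7008 {'turn': np.float64(0.047), 'x': np.float64(0.008), 'y': np.float64(0.005), 'z': np.float64(0.105)} {'turn': np.float64(-0.011), 'x': np.float64(0.008), 'y': np.float64(0.004), 'z': np.float64(0.105)}
```

Request:
move_arm([
  [0.014, 0.004, 0.075, 0.02, 0.5],
  [0, 0, 0.03, 0, 0.5],
  [0, 0, 0, 0, 0.5],
  [0, 0, 0, 0, 0.1],
  [0, 0, 0, 0, 0.1],
  [0, 0, 0, 0, 0.1],
  [0, 0, 0, 0, 0.1],
  [0, 0, 0, 0, 0.1],
  [0, 0, 0, 0, 0.1],
])

```text
time_s: 41.2
tcp_pos: [0.6602, 0.0484, 0.0276]
eef_rot: [[-0.946, -0.323, 0.0], [-0.323, 0.946, 0.0], [-0.0, 0.0, -1.0]]
force: [-0.5, 0.1, 0.4]
gripper_width: 0.0192
finger_force: 41.5
```

Run:
```python
from h import *
s=sensors.sense();print(s["tcp_pos"],s["gripper_width"],s["finger_force"],moves(s,453.8,396.5,180,-3.8))
```

```text
[0.66021948 0.04840908 0.0276381 ] 0.01916334932998378 41.47582948207855 {'turn': np.float64(4.53), 'x': np.float64(4.581), 'y': np.float64(6.673), 'z': np.float64(-3.047)}
```

Request:
move_arm([
  [0, 0, -0.1, 0, 0.1],
  [0, 0, -0.3, 0, 0.1],
  [0, 0, -0.5, 0, 0.1],
  [0, 0, -0.5, 0.9, 0.1],
  [0, 0, -0.5, 0.9, 0.1],
  [0, 0, -0.5, 0.9, 0.1],
  [0, 0, -0.4, 0.9, 0.1],
  [0, 0, -0.2, 0.9, 0.1],
  [0, 0, -0.05, 0.03, 0.1],
  [0.25, 0.36, 0, 0, 0.1],
])

```text
time_s: 42.2
tcp_pos: [0.6509, 0.0627, 0.1807]
eef_rot: [[-0.997, 0.071, 0.003], [0.071, 0.997, -0.003], [-0.003, -0.003, -1.0]]
force: [0.1, -0.4, -1.6]
gripper_width: 0.0186
finger_force: 41.3
```

Request:
move_arm([
  [0.45, 0.65, 0, 0, 0.1],
  [0.5, 0.73, 0, 0, 0.1],
  [0.5, 0.73, 0, 0, 0.1],
  [0.5, 0.73, 0, 0, 0.1],
  [0.5, 0.73, 0, 0, 0.1],
  [0.5, 0.73, 0, 0, 0.1],
  [0.5, 0.73, 0, 0, 0.1],
  [0.45, 0.65, 0, 0, 0.1],
  [0.3, 0.44, 0, 0, 0.1],
  [0.14, 0.19, 0, 0, 0.1],
])

```text
time_s: 43.2
tcp_pos: [0.4496, 0.3994, 0.1803]
eef_rot: [[-0.998, 0.059, -0.001], [0.059, 0.998, 0.001], [0.001, 0.001, -1.0]]
force: [0.1, 0.5, -0.9]
gripper_width: 0.019
finger_force: 41.2
```

Request:
move_arm([
  [0, 0, 0.3, 0, 0.1],
  [0, 0, 0.5, 0, 0.1],
  [0, 0, 0.5, 0, 0.1],
  [0, 0, 0.3, 0, 0.1],
  [0, 0, 0.1, 0, 0.1],
  [0, 0, 0, 0, 0.1],
  [0, 0, 0, 0, 0.1],
  [0, 0, 0, 0, 0.1],
  [0, 0, 0, 0, 0.1],
])

```text
time_s: 44.1
tcp_pos: [0.4537, 0.397, 0.0962]
eef_rot: [[-0.998, 0.066, 0.002], [0.066, 0.998, 0.001], [-0.002, 0.001, -1.0]]
force: [0.2, 0.7, -1.5]
gripper_width: 0.0188
finger_force: 41.3
```

Run:
```python
from h import *
for i in range(2):
    s=sensors.sense();p,d=snapshot("wrist");print(s["tcp_pos"],yaw(s["eef_rot"]),s["force"],moves(s,453.2,396.5,50,-3.8))
cv2.imwrite("pics/n8.png",p[60:,160:480])
```

```text
[0.45366926 0.3969515  0.09619607] 176.2065525089306 [ 0.24356509  0.66029528 -1.48759076] {'turn': np.float64(0.001), 'x': np.float64(0.009), 'y': np.float64(-0.01), 'z': np.float64(0.924)}
[0.45356802 0.39683834 0.0960009 ] 176.20776583927994 [ 0.18488277 -0.02067758 -0.81957626] {'turn': np.float64(0.002), 'x': np.float64(0.007), 'y': np.float64(-0.007), 'z': np.float64(0.92)}
```

View pics/n8.png

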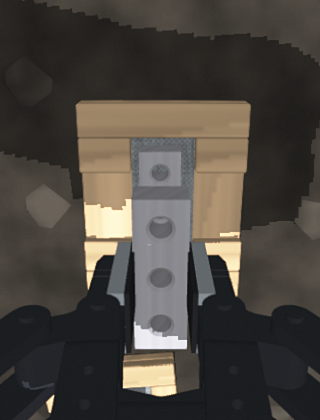

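Request:
move_arm([
  [0.008, -0.008, 0.25, 0, 0.1],
  [0, 0, 0.3, 0, 0.1],
  [0, 0, 0.2, 0, 0.1],
  [0, 0, 0.1, 0, 0.1],
  [0, 0, 0.04, 0, 0.1],
  [0, 0, 0, 0, 0.1],
  [0, 0, 0, 0, 0.1],
  [0, 0, 0, 0, 0.1],
])

```text
time_s: 45.0
tcp_pos: [0.4531, 0.3963, 0.0509]
eef_rot: [[-0.998, 0.066, 0.001], [0.066, 0.998, 0.001], [-0.001, 0.001, -1.0]]
force: [0.1, 0.1, -1.8]
gripper_width: 0.0188
finger_force: 41.3
```

Run:
```python
from h import *
s=sensors.sense();print(s["tcp_pos"],s["force"],moves(s,453.2,396.5,49.8,-3.8))
```

```text
[0.45309429 0.39630175 0.05089171] [ 0.14066646  0.06014959 -1.80894827] {'turn': np.float64(-0.001), 'x': np.float64(-0.002), 'y': np.float64(0.004), 'z': np.float64(0.022)}
```

Lower the last millimetre, release, then a gentle squeeze over both, and back off.

Request:
move_arm([
  [0, 0, 0.015, 0, 0.1],
  [0, 0, 0.01, 0, 0.1],
  [0, 0, 0, 0, 0.1],
  [0, 0, 0, 0, 0.1],
  [0, 0, 0, 0, 0.1],
])

```text
time_s: 45.5
tcp_pos: [0.453, 0.3961, 0.0496]
eef_rot: [[-0.998, 0.066, 0.0], [0.066, 0.998, 0.0], [-0.0, 0.0, -1.0]]
force: [-0.1, -0.8, 1.2]
gripper_width: 0.0192
finger_force: 41.5
```

Request:
move_arm([
  [0, 0, 0, 0, 0.4],
  [0, 0, 0, 0, 0.4],
  [0, 0, 0, 0, 0.4],
  [0, 0, 0.1, 0, 0.4],
  [0, 0, 0.1, 0, 0.4],
  [0, 0, 0.04, 0, 0.4],
  [0, 0, 0, 0, 0.4],
  [0, 0, 0, 0, 0.4],
  [0, 0, 0, 0, 0.4],
  [0, 0, 0, 0, 0.4],
], force=20)

```text
time_s: 46.5
tcp_pos: [0.4529, 0.3961, 0.0375]
eef_rot: [[-0.998, 0.066, 0.0], [0.066, 0.998, 0.0], [-0.0, 0.0, -1.0]]
force: [-0.2, -1.1, 0.2]
gripper_width: 0.0341
finger_force: 0.0
```

Request:
move_arm([
  [0, 0, 0, 0, 0.15],
  [0, 0, 0, 0, 0.15],
  [0, 0, 0, 0, 0.15],
  [0, 0, 0, 0, 0.15],
  [0, 0, 0, 0, 0.15],
])

```text
time_s: 47.0
tcp_pos: [0.4529, 0.3964, 0.0375]
eef_rot: [[-0.998, 0.066, 0.0], [0.066, 0.998, 0.001], [-0.0, 0.001, -1.0]]
force: [-0.9, 1.6, 0.5]
gripper_width: 0.0192
finger_force: 23.1
```

Request:
move_arm([
  [0, 0, 0, 0, 0.4],
  [0, 0, 0, 0, 0.4],
  [0, 0, 0, 0, 0.4],
  [0, 0, -0.1, 0, 0.4],
  [0, 0, -0.2, 0, 0.4],
  [0, 0, -0.3, 0, 0.4],
  [0, 0, -0.5, 0, 0.4],
  [0, 0, -0.5, 0, 0.4],
  [0, 0, -0.4, 0, 0.4],
  [0, 0, -0.2, 0, 0.4],
])

```text
time_s: 48.0
tcp_pos: [0.4535, 0.3973, 0.1506]
eef_rot: [[-0.998, 0.066, 0.003], [0.066, 0.998, 0.003], [-0.003, 0.003, -1.0]]
force: [0.9, 0.4, 0.7]
gripper_width: 0.0342
finger_force: 0.0
```

Request:
move_arm([
  [-0.1, 0, -0.1, 0, 0.6],
  [-0.2, 0, -0.1, 0, 0.6],
  [-0.2, 0, -0.1, 0, 0.6],
  [-0.1, 0, -0.1, 0, 0.6],
  [0, 0, 0, 0, 0.6],
  [0, 0, 0, 0, 0.6],
  [0, 0, 0, 0, 0.6],
])

```text
time_s: 48.7
tcp_pos: [0.4819, 0.394, 0.1667]
eef_rot: [[-0.998, 0.065, -0.001], [0.065, 0.998, -0.0], [0.001, -0.0, -1.0]]
force: [0.2, 0.8, -0.6]
gripper_width: 0.051
finger_force: 0.0
```

Run:
```python
from h import *
s,r,c,a=look("wrist",(454,396.5),.036,lo=140,sat=14,save="n9.png");print(s["tcp_pos"],r.round(1),c,a)
p=cv2.imread("pics/n9.png");u,v=c.astype(int);cv2.imwrite("pics/n9c.png",cv2.resize(p[max(0,v-90):v+100,u-90:u+90],None,fx=3,fy=3))
print("to vee", moves(s,553,-1.4,125,18.2), s["qpos"])
```

```text
[0.48193439 0.39397586 0.16674815] [453.8 396.5  60.9  19.1  -4. ] [321.93796836 188.39716903] 2402
to vee {'turn': np.float64(-4.39), 'x': np.float64(1.12), 'y': np.float64(-7.956), 'z': np.float64(0.835)} [  1.74448701  39.14779442 -61.06227095  97.59941973  37.12870437
  66.13028973  16.4084038 ]
```

View pics/n9c.png

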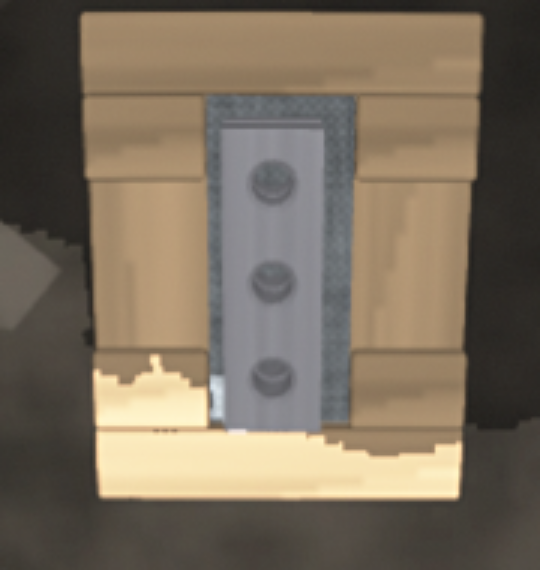

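Run:
```python
from h import *
d=np.load("pics/top0.npy");m=camera_model("top")
v,u=np.mgrid[0:480,0:640];uv=np.c_[u.ravel(),v.ravel()]
r=rays(m,uv)*d.ravel()[:,None];T=np.linalg.inv(np.array(m["world_to_cam"]))
P=(r@T[:3,:3].T+T[:3,3])[d.ravel()>0]
for h0 in (.03,.05,.08,.12,.16,.19):
    q=P[(P[:,2]>h0)&(abs(P[:,1])<.2)&(P[:,0]>.25)&(P[:,0]<.52)]
    print(h0,"max x per y:",[(round(y,2),round(float(np.percentile(w[:,0],98)),3)) for y in (-.1,-.05,0,.05,.1) if len(w:=q[abs(q[:,1]-y)<.025])>4])
```

```text
0.03 max x per y: [(-0.1, 0.404), (-0.05, 0.423), (0, 0.444), (0.05, 0.46), (0.1, 0.414)]
0.05 max x per y: [(-0.1, 0.408), (-0.05, 0.422), (0, 0.442), (0.05, 0.459), (0.1, 0.406)]
0.08 max x per y: [(-0.1, 0.328), (-0.05, 0.347), (0, 0.369), (0.05, 0.392), (0.1, 0.401)]
0.12 max x per y: [(-0.1, 0.328), (-0.05, 0.348), (0, 0.37), (0.05, 0.392), (0.1, 0.401)]
0.16 max x per y: [(-0.1, 0.328), (-0.05, 0.348), (0, 0.372), (0.05, 0.394), (0.1, 0.403)]
0.19 max x per y: [(-0.1, 0.328), (-0.05, 0.35), (0, 0.372), (0.05, 0.394), (0.1, 0.403)]
```

Request:
move_arm([
  [0, 0, 0, -0.9, 0.6],
  [0, 0, 0, -0.9, 0.6],
  [0, 0, 0, -0.9, 0.6],
  [0, 0, 0, -0.9, 0.6],
  [0, 0, 0, -0.79, 0.6],
  [0.06, -0.4, 0, 0, 0.6],
  [0.11, -0.8, 0, 0, 0.6],
  [0.11, -0.8, 0, 0, 0.6],
  [0.11, -0.8, 0, 0, 0.6],
  [0.11, -0.8, 0, 0, 0.6],
])

```text
time_s: 49.75
tcp_pos: [0.5146, 0.2137, 0.167]
eef_rot: [[-0.95, -0.313, -0.0], [-0.313, 0.95, -0.0], [0.0, -0.0, -1.0]]
force: [1.1, -0.2, -0.4]
gripper_width: 0.0514
finger_force: 0.0
```

Request:
move_arm([
  [0.11, -0.8, 0, 0, 0.6],
  [0.11, -0.8, 0, 0, 0.6],
  [0.11, -0.8, 0, 0, 0.6],
  [0.11, -0.8, 0, 0, 0.6],
  [0.11, -0.7, 0, 0, 0.6],
  [0.07, -0.4, 0.2, 0, 0.6],
  [0, -0.06, 0.3, 0, 0.6],
  [0, 0, 0.2, 0, 0.6],
  [0, 0, 0.1, 0, 0.6],
  [0, 0, 0, 0, 0.6],
])

```text
time_s: 50.75
tcp_pos: [0.552, 0.0011, 0.1261]
eef_rot: [[-0.949, -0.316, -0.002], [-0.316, 0.949, 0.001], [0.002, 0.002, -1.0]]
force: [-0.5, 0.4, 0.4]
gripper_width: 0.0514
finger_force: 0.0
```

Request:
move_arm([
  [0, 0, 0, 0, 0.6],
  [0, 0, 0, 0, 0.6],
  [0, 0, 0, 0, 0.6],
])

```text
time_s: 51.05
tcp_pos: [0.5538, -0.0011, 0.1278]
eef_rot: [[-0.95, -0.312, 0.001], [-0.312, 0.95, 0.0], [-0.001, -0.0, -1.0]]
force: [-0.2, -0.5, -0.0]
gripper_width: 0.0511
finger_force: 0.0
```

Run:
```python
from h import *
for lo in (140,100):
    s,r,c,a=look("wrist",(553,-1.4),.03,lo=lo,save="w6.png");print(lo,s["tcp_pos"],yaw(s["eef_rot"]),r.round(1),c,a,moves(s,r[0],r[1],40,r[4]))
print(s["qpos"])
p=cv2.imread("pics/w6.png");u,v=c.astype(int);cv2.imwrite("pics/w6c.png",cv2.resize(p[max(0,v-80):v+80,u-100:u+100],None,fx=3,fy=3))
```

```text
140 [ 0.55382996 -0.00107139  0.12783053] -161.80020066857557 [551.6  -0.8  54.2  30.   18.3] [322.80972644 247.85673759] 4935 {'turn': np.float64(-0.016), 'x': np.float64(0.041), 'y': np.float64(0.018), 'z': np.float64(1.757)}
100 [ 0.55382421 -0.00133132  0.12778826] -161.82224292821186 [551.4  -0.7  55.3  30.3  18.3] [323.392297   247.98709549] 5037 {'turn': np.float64(-0.033), 'x': np.float64(0.042), 'y': np.float64(0.027), 'z': np.float64(1.756)}
[ 48.78751687  39.69645435 -67.6692224  108.55081775  42.21268666
  61.60350159  71.76582773]
```

View pics/w6c.png

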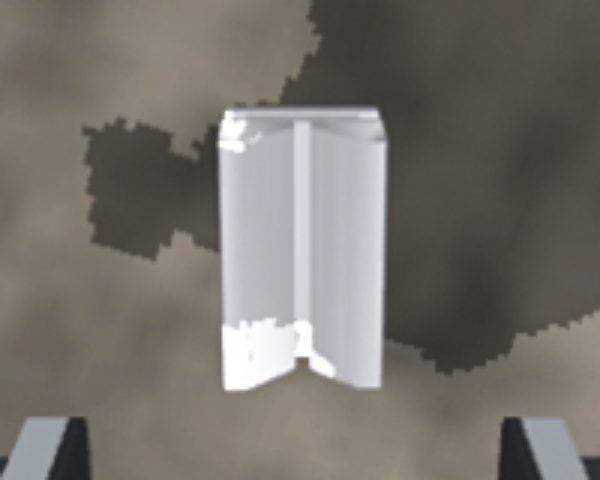

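Request:
move_arm([
  [-0.021, 0.022, 0.3, -0.02, 0.6],
  [0, 0, 0.4, 0, 0.6],
  [0, 0, 0.4, 0, 0.6],
  [0, 0, 0.4, 0, 0.6],
  [0, 0, 0.2, 0, 0.6],
  [0, 0, 0.1, 0, 0.6],
  [0, 0, 0, 0, 0.6],
  [0, 0, 0, 0, 0.6],
  [0, 0, 0, 0, 0.6],
  [0, 0, 0, 0, 0.6],
], force=40)

```text
time_s: 52.15
tcp_pos: [0.5548, -0.0003, 0.0381]
eef_rot: [[-0.95, -0.313, 0.002], [-0.313, 0.95, -0.0], [-0.001, -0.001, -1.0]]
force: [0.4, 0.3, 1.1]
gripper_width: 0.0513
finger_force: 0.0
```

Run:
```python
from h import *
s=sensors.sense();print(s["tcp_pos"],moves(s,554.5,0.2,32,18.3))
```

```text
[ 5.54776971e-01 -3.25749207e-04  3.80757259e-02] {'turn': np.float64(-0.011), 'x': np.float64(0.002), 'y': np.float64(0.012), 'z': np.float64(0.122)}
```

Request:
move_arm([
  [0, 0.01, 0.08, 0, 0.6],
  [0, 0, 0.04, 0, 0.6],
  [0, 0, 0, 0, 0.6],
  [0, 0, 0, 0, 0.2],
  [0, 0, 0, 0, 0.2],
  [0, 0, 0, 0, 0.2],
  [0, 0, 0, 0, 0.2],
  [0, 0, 0, 0, 0.2],
  [0, 0, 0, 0, 0.2],
])

```text
time_s: 53.05
tcp_pos: [0.5541, 0.0003, 0.0314]
eef_rot: [[-0.95, -0.313, 0.0], [-0.313, 0.95, 0.0], [-0.0, 0.0, -1.0]]
force: [0.2, 0.2, -0.4]
gripper_width: 0.0294
finger_force: 40.1
```

Run:
```python
from h import *
a=np.radians(19.2);s=sensors.sense();print(s["tcp_pos"],s["gripper_width"],s["finger_force"],moves(s,443+85*np.cos(a),230+85*np.sin(a),190,19.2),s["qpos"])
```

```text
[5.54085650e-01 3.02931431e-04 3.13635109e-02] 0.029441733916627293 40.14998454193119 {'turn': np.float64(-0.189), 'x': np.float64(-1.113), 'y': np.float64(5.069), 'z': np.float64(-3.173)} [ 42.95709602  46.45963686 -59.52477036 110.51507583  50.42720104
  54.12157317  66.39031086]
```

Request:
move_arm([
  [0, 0, -0.1, 0, 0.2],
  [0, 0, -0.3, 0, 0.2],
  [0, 0, -0.5, 0, 0.2],
  [0, 0, -0.6, -0.1, 0.2],
  [0, 0, -0.6, -0.09, 0.2],
  [0, 0, -0.6, 0, 0.2],
  [0, 0, -0.4, 0, 0.2],
  [-0.1, 0.3, -0.07, 0, 0.2],
  [-0.13, 0.6, 0, 0, 0.2],
  [-0.16, 0.7, 0, 0, 0.2],
])

```text
time_s: 54.05
tcp_pos: [0.5454, 0.082, 0.1887]
eef_rot: [[-0.945, -0.326, -0.002], [-0.326, 0.945, -0.001], [0.002, -0.0, -1.0]]
force: [-0.6, 0.7, -1.9]
gripper_width: 0.0292
finger_force: 39.9
```

Request:
move_arm([
  [-0.16, 0.7, 0, 0, 0.2],
  [-0.16, 0.7, 0, 0, 0.2],
  [-0.16, 0.7, 0, 0, 0.2],
  [-0.13, 0.7, 0, 0, 0.2],
  [-0.1, 0.4, 0, 0, 0.2],
  [0, 0.2, 0, 0, 0.2],
  [0, 0.07, 0, 0, 0.2],
  [0, 0, 0, 0, 0.2],
  [0, 0, 0, 0, 0.2],
  [0, 0, 0, 0, 0.2],
])

```text
time_s: 55.05
tcp_pos: [0.5233, 0.2557, 0.1893]
eef_rot: [[-0.945, -0.326, -0.0], [-0.326, 0.945, -0.001], [0.001, -0.001, -1.0]]
force: [0.5, -0.7, -2.0]
gripper_width: 0.029
finger_force: 39.9
```

Run:
```python
from nst import *
s=measure((443,230),"n10.png");print(s["force"],s["gripper_width"],s["qpos"])
```

```text
[0.52328897 0.25573682 0.18934824] -160.9717399035018 nest [445.  230.4 107.8  84.   19.2] pocket [444.9 230.3  59.3  41.1  19.4] [327.8921936   86.24769711]
[ 0.46804658 -0.72311059 -2.02939827] 0.029022027045206938 [ 22.11412145  37.31037659 -69.09499144 102.19794263  37.75847844
  67.76414193  50.42117298]
```

Request:
move_arm([
  [0.2, 0.04, 0, -0.05, 0.2],
  [0.4, 0, 0.2, 0, 0.2],
  [0.5, 0, 0.4, 0, 0.2],
  [0.35, 0, 0.5, 0, 0.2],
  [0.19, 0, 0.5, 0, 0.2],
  [0, 0, 0.4, 0, 0.2],
  [0, 0, 0.3, 0, 0.2],
  [0, 0, 0.15, 0, 0.2],
  [0, 0, 0, 0, 0.2],
  [0, 0, 0, 0, 0.2],
])

```text
time_s: 56.1
tcp_pos: [0.4452, 0.2329, 0.068]
eef_rot: [[-0.943, -0.333, 0.001], [-0.333, 0.943, 0.001], [-0.001, 0.001, -1.0]]
force: [0.4, -0.2, -1.9]
gripper_width: 0.0293
finger_force: 39.9
```

Run:
```python
from h import *
for i in range(2):
    s=sensors.sense();snapshot("wrist");print(s["tcp_pos"],moves(s,445,230.4,40,19.3))
```

```text
[0.44522947 0.23286516 0.06797193] {'turn': np.float64(0.028), 'x': np.float64(0.021), 'y': np.float64(-0.045), 'z': np.float64(0.559)}
[0.44539429 0.23301793 0.06822437] {'turn': np.float64(0.028), 'x': np.float64(0.025), 'y': np.float64(-0.047), 'z': np.float64(0.564)}
```

Request:
move_arm([
  [0.02, -0.046, 0.15, 0.02, 0.2],
  [0, 0, 0.15, 0, 0.2],
  [0, 0, 0.12, 0, 0.2],
  [0, 0, 0.08, 0, 0.2],
  [0, 0, 0.04, 0, 0.2],
  [0, 0, 0.02, 0, 0.2],
  [0, 0, 0, 0, 0.2],
  [0, 0, 0, 0, 0.2],
  [0, 0, 0, 0, 0.2],
])

```text
time_s: 57.1
tcp_pos: [0.4446, 0.23, 0.0394]
eef_rot: [[-0.944, -0.331, 0.001], [-0.331, 0.944, 0.001], [-0.001, 0.0, -1.0]]
force: [-1.0, 0.4, -2.4]
gripper_width: 0.0293
finger_force: 39.9
```

Request:
move_arm([
  [0, 0, 0.01, 0, 0.2],
  [0, 0, 0.01, 0, 0.2],
  [0, 0, 0, 0, 0.2],
  [0, 0, 0, 0, 0.2],
])

```text
time_s: 57.5
tcp_pos: [0.4446, 0.23, 0.0393]
eef_rot: [[-0.944, -0.331, 0.001], [-0.331, 0.944, -0.001], [-0.0, -0.001, -1.0]]
force: [-1.8, -2.8, 6.7]
gripper_width: 0.0292
finger_force: 41.1
```

Request:
move_arm([
  [0, 0, 0, 0, 0.5],
  [0, 0, 0, 0, 0.5],
  [0, 0, 0, 0, 0.5],
  [0, 0, -0.1, 0, 0.5],
  [0, 0, -0.3, 0, 0.5],
  [0, 0, -0.5, 0, 0.5],
  [0, 0, -0.6, 0, 0.5],
  [0, 0, -0.6, 0, 0.5],
  [0, 0, -0.6, 0, 0.5],
  [0, 0, -0.3, 0, 0.5],
])

```text
time_s: 58.5
tcp_pos: [0.4453, 0.2311, 0.1917]
eef_rot: [[-0.943, -0.332, 0.004], [-0.332, 0.943, 0.002], [-0.005, 0.0, -1.0]]
force: [0.1, 0.4, 0.2]
gripper_width: 0.0432
finger_force: 0.0
```

Request:
move_arm([
  [-0.2, 0, -0.4, 0, 0.5],
  [-0.4, 0, -0.5, 0, 0.5],
  [-0.5, 0, -0.5, 0, 0.5],
  [-0.4, 0, -0.4, 0, 0.5],
  [-0.2, 0, -0.2, 0, 0.5],
  [0, 0, 0, 0, 0.5],
  [0, 0, 0, 0, 0.5],
  [0, 0, 0, 0, 0.5],
  [0, 0, 0, 0, 0.5],
  [0, 0, 0, 0, 0.5],
])

```text
time_s: 59.5
tcp_pos: [0.5239, 0.2575, 0.2876]
eef_rot: [[-0.943, -0.332, -0.001], [-0.332, 0.943, -0.001], [0.001, -0.001, -1.0]]
force: [-0.2, -0.6, 0.5]
gripper_width: 0.0427
finger_force: 0.0
```

Run:
```python
from h import *
for e,z in (((445,230),.038),((454,396.5),.036),((612.6,356),.036)):
    s,r,c,a=look("wrist",e,z,lo=140,sat=14,save="f.png");print(s["tcp_pos"],r.round(1),c,a)
```

```text
[0.52385216 0.25745568 0.28756511] [447.7 223.8  47.3  15.8  18.9] [312.2559415  104.12065814] 547
[0.52401881 0.2575764  0.2877352 ] [454.1 396.1  62.8  20.7  -3.6] [492.31039531 173.69033675] 1366
[0.52420743 0.25763837 0.2878971 ] [612.5 356.5  62.9  40.7   1.9] [383.2169059  303.68421053] 1254
```

View pics/f.png

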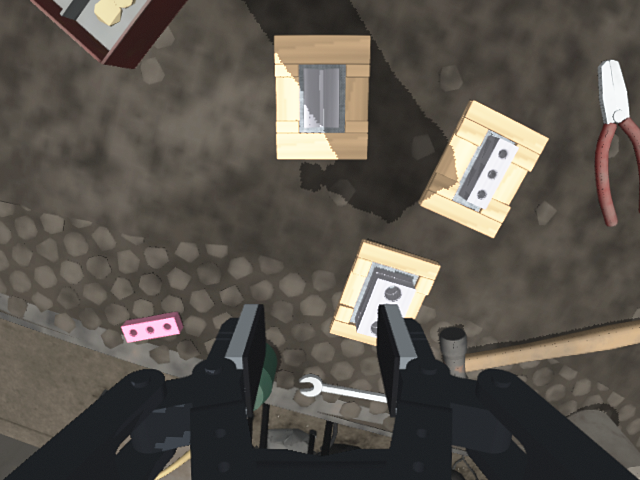

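The last picture shows the vee block in its pocket at about (322, 97). The narrow stack is at (488, 172) and the wide stack at (385, 300), both squared up. The oil can, the mug and the look-alikes have not been touched.

```bash
python3 -c "
from rig import job
print(job.hand_in())"
```

```text
the job is handed in; nothing more can be done
None
```

The job is handed in: both pairs are stacked in their pockets and lined up to within about 1 mm by camera, and the vee block is vee up in its own. It took about 60 s of the 144 s allowed, and the hand-in returned no verdict.

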